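Release the locked reference bottle with the T-key

ROBOT

A 6-joint arm with a two-finger parallel gripper is mounted at the origin on a cart in front of the work surface, level with it; the furniture and walls round the work are solid. World frame = base frame: x ahead of the robot, y to its left, z up, the work surface at z = 0. Lengths are in m, angles in degrees, forces in N, time in s.
With the tool pointing down it reaches from about 0.3 to 0.75 m from the base axis. Payload 8.5 kg.
Tool frame: the origin (TCP) lies at the very end of the fingers, on their centre line; the grasp point (between the pads) lies 19 mm behind it (hold_point_z is the distance from the TCP to the grasp point, in m); z points along the fingers, y is the direction in which the jaws open and shut (so a half turn about z gives the same grasp; the last joint's range is limited). The gripper opens to 85 mm and grips with 20 to 120 N. Pads are 22 mm wide; open, the fingers measure 114 mm over their backs; the gripper's body (76 mm by 85 mm) begins 54 mm behind the grasp point. The pads swing forward as they close: fully open they stand 13 mm farther back than shut.
Start: joints at [-86.133, 21.807, 74.336, -0, 83.858, -12.336], TCP at [0.153, -0.528, 0.231] pointing down, gripper open.
Joint ranges: [-178.18, 178.18], [-50.72, 133.34], [12.68, 142.11], [-81.47, 261.47], [9.98, 163.14], [-165.26, 165.26]. Speed limits (degrees/s): [136.94, 136.94, 180, 180, 180, 180].

INTERFACE

Orientations are given as a 3x3 rotation matrix whose columns are the frame's x, y, z axes.
In Python, from rig import observe, get_image, close_job, hold_point_z gives the robot as it stands. The module is installed in compiled form; this text tells all that it offers.
- The arm moves only by the tool jog_arm, never from a script. Its arguments are lists of equal length, an entry for each row: "travel": the shift along the world's x, y, z in m, a list of three; "dr": the turn, a rotation vector about the world's x, y, z in rad, a list of three. In form: {"travel": [[x, y, z], ...], "dr": [[rx, ry, rz], ...]}. A call has 1 to 20 rows; each row shifts and turns the commanded pose from where the row before left it; what a row does not reach is not made up. A row lasts 1/12 s, in which the tool goes at most 41.7 mm and 7.16 degrees, less where a joint would pass 70% of its speed; a pose out of reach is approached as far as the arm can. A call with a gripper value outside its range is refused whole. "jaw" is the finger opening in m, from 0 to 0.0854, set as the call begins (left out, the last holds). The fingers move at their own pace and stop on an object; "newtons" is the grip in N (left out, the last holds). Time passes only in rows, so rows that do not move let the fingers close. It gives the time, the measured TCP pose, the force and the opening at its end, in the units of the state.
- observe(): the state, without advancing time (a new reading comes with each control period).
- get_image(name): name is "side" or "top"; returns a dict with "color" (400x640x3 uint8, red, green, blue), "fovy" (degrees; the focal length in pixels is half the picture's height over the tangent of half this angle, whatever the lens; pixels are square), "cx", "cy" (the principal point, pixels), "R" (3x3) and "t" (3): a world point X has camera coordinates R X + t. Camera axes: x right, y down, z forward; pixel columns grow to the right and rows downward; lengths in m; the calibration is good to about 2 mm. A picture is of the moment at which its call begins. There is no depth.
- close_job(): hands the job in, once; it reports no verdict.
The state is a dict: "time_s": time; "q": joint angles; "qvel": joint speeds; "joint_efforts": joint torques, N m; "position": TCP position; "tool_rot": TCP orientation; "ft_force": force on the tool from outside, world axes, zero at the start; "wrist_torque": the same for the moment, N m; "grip_width": finger opening in m.
Only numpy, scipy, OpenCV 4.12 (cv2) and the standard library are available. Lean on these libraries where they do the work, as an engineer would, in place of code of your own. Each camera call takes 0.05 s, during which the arm holds its last target.

TASK

The small reference bottle is locked in its stand by an arm across its cap. Take the T-key from its two-post rack, lower it down the hollow column onto the square stem and turn it clockwise to the stop, so that the arm swings right off the bottle; then lay the key back in its rack and let go of it. After that lift the bottle out and stand it gently upright in the low steel tray, leaving everything else on the bench where it is.

Things in the scene. Friction and masses are not known exactly. Their poses are not given: they have to be found in the camera images.
- stand: fixed bottle stand: dark steel base plate 160x84x10 mm (from 48 mm behind to 112 mm ahead of the origin along its x), with a hollow upright column 50 mm across. Origin on the column's axis at bench level; z up; the bottle's seat lies 70 mm along +x. The mouth of the column (a rotating steel tube, inner diameter 34 mm) is 114 mm above the bench; the shaft goes down to a floor at 16 mm, with the square stem at its centre
- stem_top (a point): top of the recessed square stem, on the column's axis 40 mm above the bench, 74 mm below the column's mouth. The stem is 10 mm square; its uppermost 5 mm is a dome, below which the square section runs 19 mm down to the floor. The axes turn with the stem: x points along the retaining arm, x and y are square to the stem's faces, z up
- spindle (a joint): turn of the stem and of the retaining arm fixed to it (rad): 0 = arm straight along the stand's +x, over the middle of the bottle cap; grows clockwise seen from above, as the arm swings away; stops at 1.5. Starts at 0 to 0.2; stiff (about 0.12 N m of friction), stays where it is left. The arm is 18 mm wide, reaches 94 mm from the column's axis, and lies 106 to 112 mm above the bench, 3 mm over the cap
- key_bar (a point): centre of the T-key's cross bar, where it is gripped. Bar 100 mm long along this x, 14 mm wide (y) and 14 mm high; z up along the shank. The shank is 12 mm thick and goes down from the middle of the bar; the key weighs about 0.16 kg. In the rack the bar's centre is 157 mm above the bench
- key_tip (a point): centre of the mouth of the socket at the key's lower end, 135 mm below the centre of the bar. Socket: 19 mm square outside, 12 mm square inside (faces parallel to the bar's x and y), 20 mm deep. Fully down on the stem, the mouth is 20 mm below the stem's top and the bar's centre 155 mm above the bench
- rack: fixed key rack: base 112x60x10 mm and two posts 9 mm thick at 39 mm either side of the origin along its x, each with a flared saddle for the bar, floor 150 mm above the bench, 18 mm wide at the floor and 26 mm at the top, between lips that rise 11 mm. Origin at bench level under the middle; the bar lies along its x
- rack_seat (a point): where the centre of the cross bar lies when the key is in its rack: 157 mm above the bench, mid-way between the posts; x along the bar
- bottle_mid (a point): half-way up the reference bottle: the small screw-cap bottle, 45 mm across and 93 mm high, cap about 39 mm across and 26 mm high at its top, about 0.12 kg; z up. At first it stands 10 mm above the bench on the stand's seat, inside a rim 51 mm across and 8 mm high
- seat (a point): centre of the bottle's seat on the stand, 10 mm above the bench
- tray: fixed low square steel tray, 112x112 mm outside, walls 4 mm thick and 18 mm high, inner floor 4 mm above the bench; origin at its centre at bench level. Between stand and tray stands a grey bench instrument, and behind it, from x = 0.637 m on, a wooden shelf upright at y = -0.075 m: cross there closer in, x about 0.40 m
- big_bottle: bystander: larger screw-cap bottle 56 mm across, 106 mm high, loose; origin under its centre
- beaker: bystander: small glass beaker 56 mm across, 68 mm high, loose; origin under its centre
- vial: bystander: small amber vial 25 mm across, 50 mm high, loose; origin under its centre

How it is judged:
By the outcome, as a careful person would: the job done as asked, in the order asked, and still so for the second after the job is handed in, with the robot touching nothing.
It also fails if it takes over 72 s, if anything falls off the work surface, if the arm or the gripper's body presses on something with over 40 N, if the wrist force passes 120 N, or if a joint passes its speed limit or range.

## Working session

There is one attempt and no reset: what is moved stays moved. The work goes in short steps, Python scripts to look and compute and a tool call to move; the robot and the scene stay as the last step left them, time stands still between calls to the robot, and variables do not carry over. Pictures are saved under pics/ and viewed, and the job is handed in when it is done.

Besides the shell and the picture viewer there is one more tool, called in YAML: its name, and indented under it one key for each argument. jog_arm: Moves the arm, as the interface text tells. Its arguments: {"type":"object","properties":{"travel":{"type":"array"},"dr":{"type":"array"},"jaw":{"type":"number"},"newtons":{"type":"number"}},"required":["travel","dr"]}

```bash
mkdir -p pics; cat > h.py <<'E'
import numpy as np,cv2
from rig import observe,get_image,close_job,hold_point_z
def cam(n):
    g=get_image(n);g['f']=200/np.tan(np.radians(g['fovy'])/2) if g['color'].shape[0]==400 else None
    g['R']=np.array(g['R']);g['t']=np.array(g['t']);return g
def proj(g,X):
    c=(g['R']@np.atleast_2d(X).T).T+g['t'];return np.c_[g['cx']+g['f']*c[:,0]/c[:,2],g['cy']+g['f']*c[:,1]/c[:,2]]
def ray(g,u,v):
    d=g['R'].T@np.array([(u-g['cx'])/g['f'],(v-g['cy'])/g['f'],1]);return -g['R'].T@g['t'],d
def atz(g,u,v,z):
    o,d=ray(g,u,v);return o+d*(z-o[2])/d[2]
def save(g,n):cv2.imwrite('pics/'+n,cv2.cvtColor(g['color'],cv2.COLOR_RGB2BGR))
E
python3 - <<'E'
from h import *
for n in('top','side'):
    g=cam(n);save(g,n+'0.png');print(n,g['fovy'],g['cx'],g['cy'],-g['R'].T@g['t'],g['R'].round(3).tolist())
s=observe();print(hold_point_z);print(s)
E
```

```text
top 52.26075557997876 320.40575826997764 199.28721231570805 [0.31521281 0.01981146 1.47950656] [[0.013, -1.0, -0.007], [-0.999, -0.013, -0.053], [0.053, 0.007, -0.999]]
side 55.74752370767116 321.94855408643974 197.73362725853178 [0.40171031 1.15728917 0.68539462] [[-1.0, -0.015, -0.011], [0.002, 0.457, -0.89], [0.019, -0.889, -0.457]]
0.0187
{'time_s': 0.1, 'q': array([-8.61343366e+01,  2.18390148e+01,  7.43808937e+01, -1.16568094e-03,
        8.38583568e+01, -1.23361735e+01]), 'qvel': array([ 0.00115363, -0.13115942, -0.09600077,  0.01617619,  0.05086618,
        0.03610181]), 'joint_efforts': array([ 2.97017104e-03, -4.49223661e+01, -2.31653810e+01, -1.66583450e-04,
        3.69833841e-03, -1.26100474e-05]), 'position': array([ 0.15343229, -0.52788192,  0.23075301]), 'tool_rot': array([[ 9.60284145e-01,  2.79023921e-01, -1.12273408e-04],
       [ 2.79023811e-01, -9.60283218e-01,  1.36151495e-03],
       [ 2.72080972e-04, -1.33876818e-03, -9.99999067e-01]]), 'ft_force': array([-0.65986831,  0.07795141,  0.24284548]), 'wrist_torque': array([-0.01904236, -0.02045858,  0.01501513]), 'grip_width': 0.08554506684877602}
```

View pics/top0.png

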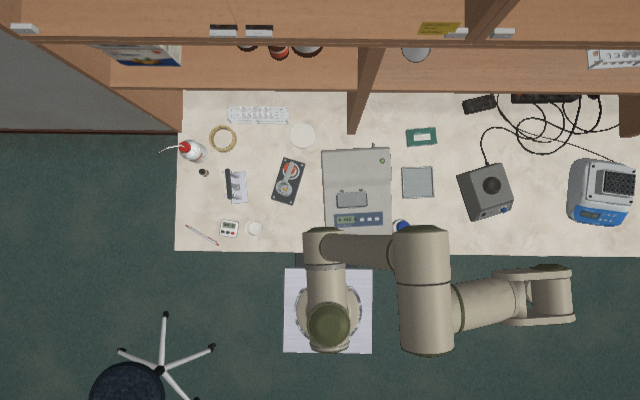

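View pics/side0.png

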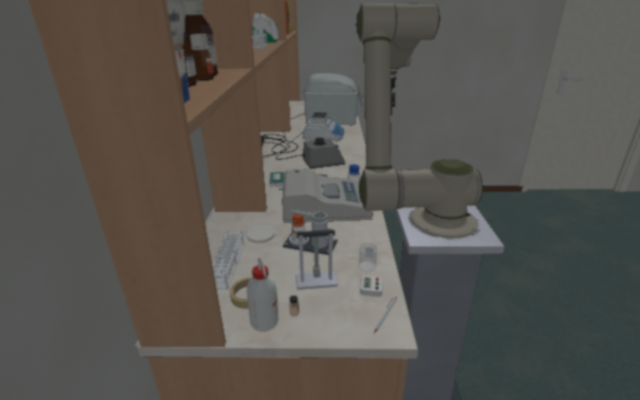

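```bash
python3 - <<'E'
import cv2
a=cv2.imread('pics/top0.png')[130:260,170:300];b=cv2.imread('pics/side0.png')[195:335,210:410]
cv2.imwrite('pics/t0z.png',cv2.resize(a,(780,780),interpolation=cv2.INTER_CUBIC)[:600])
cv2.imwrite('pics/s0z.png',cv2.resize(b,(800,560),interpolation=cv2.INTER_CUBIC))
E
```

```text
(no output)
```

View pics/t0z.png

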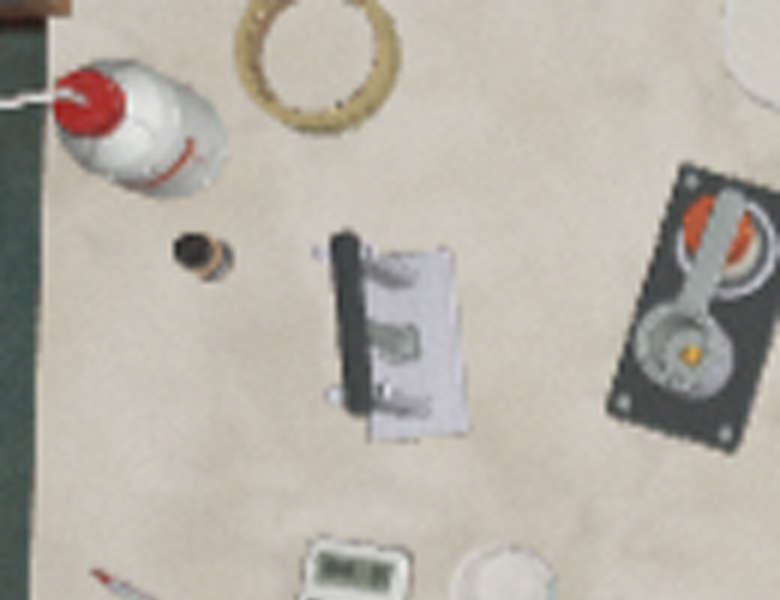

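View pics/s0z.png

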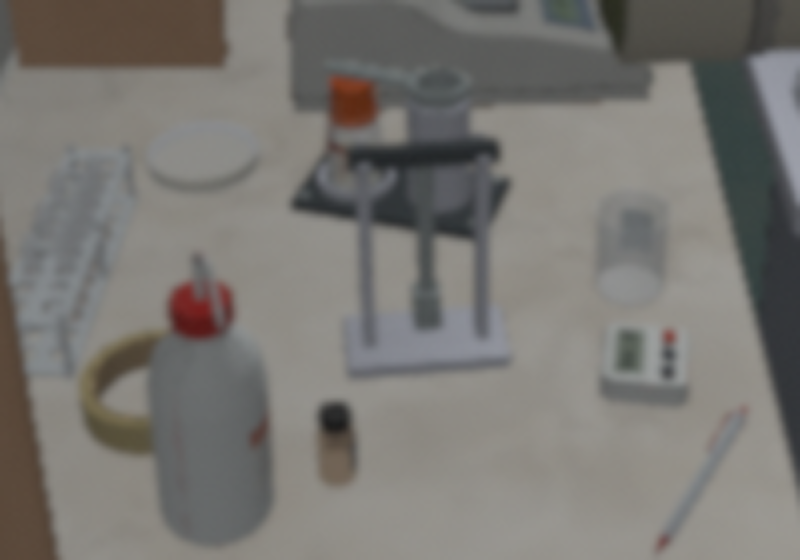

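```bash
cat > fit.py <<'E'
from h import *
from scipy.optimize import minimize
def box(c,th,l,w,h):
    p=np.array([[a*l/2,b*w/2,d*h/2] for a in(-1,1) for b in(-1,1) for d in(-1,1)])
    R=np.array([[np.cos(th),-np.sin(th),0],[np.sin(th),np.cos(th),0],[0,0,1]]);return p@R.T+c
def render(g,pts,roi,S=8):
    u0,v0,u1,v1=roi
    uv=proj(g,pts);q=((uv+0.5-[u0,v0])*S*16)
    m=np.zeros(((v1-v0)*S,(u1-u0)*S),np.uint8)
    cv2.fillConvexPoly(m,cv2.convexHull((q-8).round().astype(np.int32)),255,shift=4)
    return cv2.blur(cv2.resize(m,(u1-u0,v1-v0),interpolation=cv2.INTER_AREA)/255.,(1,1))
E
python3 - <<'E'
from fit import *
for n,roi in(('top',(216,164,240,204)),('side',(290,225,340,242))):
    g=cam(n);u0,v0,u1,v1=roi
    I=g['color'][v0:v1,u0:u1].astype(float).mean(2);print(I[::2,::2].astype(int)) if n=='top' else print(I[::2,::4].astype(int))
    bg=np.median(I);lo=np.percentile(I,2)
    if n=='top': w=np.clip((150-I)/(150-lo-5),0,1)
    else: w=np.clip((85-I)/(85-lo-3),0,1)
    def cost(p):
        m=render(g,box([p[0],p[1],.157],p[2],.1,.014,.014),roi)
        m=cv2.GaussianBlur(m,(0,0),.7 if n=='top' else 1.0);return ((m-w)**2).sum()
    x0=atz(g,228.5,184,.164) if n=='top' else atz(g,315,233,.157)
    best=min((minimize(cost,[x0[0],x0[1],t],method='Nelder-Mead',options=dict(initial_simplex=[[x0[0],x0[1],t],[x0[0]+.005,x0[1],t],[x0[0],x0[1]+.005,t],[x0[0],x0[1],t+.1]])) for t in(-.1,0,.1)),key=lambda r:r.fun)
    print(n,x0,best.x,best.fun,(w**2).sum())
E
```

```text
[[191 195 196 196 200 197 198 195 196 194 194 193]
 [194 198 198 199 199 200 196 195 195 195 197 196]
 [190 195 198 201 198 178 143 196 197 196 199 196]
 [191 192 196 192 188  67  68 171 201 196 198 196]
 [187 191 197 165 187  70  71 176 190 166 151 163]
 [191 189 198 199 194  67  71 101 121 157 176 185]
 [190 188 195 195 190  73  72 113 135 124 137 160]
 [188 188 189 195 194  66  71 123 189 176 174 186]
 [188 187 187 189 196  63  70  97 187 192 187 188]
 [186 186 190 187 195  82  72  84 185 191 188 192]
 [184 185 185 186 194 116  69  75 130 132 154 135]
 [182 182 183 186 192 110  70  74 131 136 132 155]
 [181 184 187 188 192 145  73  78 190 142 145 159]
 [185 185 184 185 192 187  70  78 188 175 157 176]
 [183 185 187 187 190 187  64  73 189 193 191 197]
 [189 186 187 189 184 161  67  71 141 210 183 195]
 [188 186 189 189 170 181  70  71 117 178 161 171]
 [187 183 188 189 190 188  92  84 139 139 124 144]
 [186 188 187 190 191 188 189 193 193 194 194 194]
 [183 188 191 188 186 188 191 188 194 196 190 189]]
top [0.43099286 0.32795246 0.164     ] [0.43316594 0.33022512 0.12344934] 11.047832720649337 133.7406974470567
[[130  71  70  82 138 131  89  93  93  97 141 139 139]
 [129  99 102 112 135 131  89  93  92  95 133 139 140]
 [126 106 116 116 129 124  84  86  82  76  87 120 140]
 [121  82  85  82  86  78  58  56  54  51  50  86 139]
 [108  86  49  45  45  43  42  40  39  41  64  76 140]
 [ 91  96  51  59  40  38  40  45  50  57  89 105 141]
 [110  95  74  86  68  52  67  74  84  86  89 129 140]
 [113  99  98  98  96  58  76  82  93  85  91 105 131]
 [ 91 106 103 100  99  56  77  83  92  85  93  65 126]]
side [0.43819709 0.32823247 0.157     ] [0.43904175 0.3308517  0.14801791] 59.61173645025103 146.43455886911772
```

```bash
python3 - <<'E'
from fit import *
import numpy as np
g=cam('top');I=g['color'].astype(float).mean(2)
P=[]
for v in range(169,199):
    r=I[v,216:240];L=None;Rr=None
    k=int(np.argmin(r))
    for i in range(k,0,-1):
        if r[i-1]>130: L=216+i-1+(r[i-1]-130)/(r[i-1]-r[i]);break
    for i in range(k,23):
        if r[i+1]>110 : Rr=216+i+(110-r[i])/(r[i+1]-r[i]);break
    P.append((v,L,Rr));print(v,round(L,2),Rr and round(Rr,2),r[6:16].astype(int))
P=np.array(P[2:-2],float);c=np.polyfit(P[:,0],P[:,1],1);print(c, np.abs(np.polyval(c,P[:,0])-P[:,1]).max())
A=atz(g,np.polyval(c,169),169,.164);B=atz(g,np.polyval(c,199),199,.164);print(A,B,np.arctan2(*(A-B)[[1,0]]))
print(I[164:172,226:230].astype(int).T,I[195:204,226:232].astype(int).T)
E
```

```text
169 224.76 228.73 [198 200 191 110  65  68  80 121 194 199]
170 224.47 229.32 [192 198 189  64  65  70  67  80 172 194]
171 224.45 229.33 [167 192 184  64  70  72  70  82 164 148]
172 224.54 229.31 [164 182 188  81  68  66  68  81 173 145]
173 224.63 229.86 [189 186 200  88  68  67  72  73 116 134]
174 224.82 230.32 [197 197 192 116  64  67  71  75 103 123]
175 224.74 230.5 [199 194 190 108  71  67  72  76  95 124]
176 224.83 229.98 [197 199 192 117  65  68  71  76 110 150]
177 225.23 229.63 [198 196 193 148  70  70  70  77 128 188]
178 225.29 229.68 [197 196 193 156  65  69  67  79 124 187]
179 225.49 230.04 [189 194 197 189  67  73  70  77 106 189]
180 225.48 230.14 [189 196 193 189  66  69  69  75  97 186]
181 225.5 230.25 [189 190 195 190  69  69  70  69  85 184]
182 225.55 230.28 [188 191 194 187  84  68  72  74  84 177]
183 225.59 230.7 [186 190 192 189  89  67  70  72  74 125]
184 225.8 230.87 [183 189 194 191 114  70  72  70  75 115]
185 225.81 230.87 [184 191 194 190 116  73  72  73  76 115]
186 225.75 231.46 [185 190 192 188 111  72  68  72  74  96]
187 225.82 231.25 [188 1
[... 511 characters left out ...]
81]
196 226.68 231.74 [187 185 173 202 183 105  67  72  67  78]
197 226.75 232.5 [186 187 182 183 176 114  70  68  70  80]
198 227.45 231.43 [187 187 189 192 189 159  94  81  81  88]
[9.16355117e-02 2.08861473e+02] 0.23189904654063298
[0.4797146  0.34269535 0.164     ] [0.38223758 0.33127145 0.164     ] 0.11666359872090318
[[198 197 198 198 175  65  65  70]
 [198 200 196 188 137  68  70  72]
 [197 198 195 187 144  80  67  70]
 [199 197 197 201 184 121  80  82]] [[182 183 176 189 189 188 189 190 189]
 [110 105 114 159 190 190 192 189 188]
 [ 69  67  70  94 165 191 189 189 189]
 [ 72  72  68  81 139 193 190 190 188]
 [ 74  67  70  81 136 190 189 188 184]
 [ 81  78  80  88 126 156 147 152 158]]
```

```bash
python3 - <<'E'
import cv2
a=cv2.imread('pics/top0.png')[150:212,264:314];
cv2.imwrite('pics/t0s.png',cv2.resize(a,None,fx=9.6,fy=9.6,interpolation=cv2.INTER_CUBIC))
b=cv2.imread('pics/side0.png')[205:260,275:345]
cv2.imwrite('pics/s0s.png',cv2.resize(b,None,fx=10,fy=10,interpolation=cv2.INTER_CUBIC))
E
```

```text
(no output)
```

View pics/t0s.png

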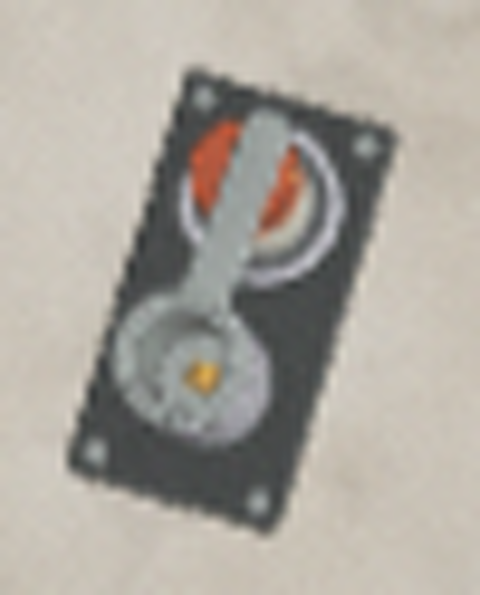

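View pics/s0s.png

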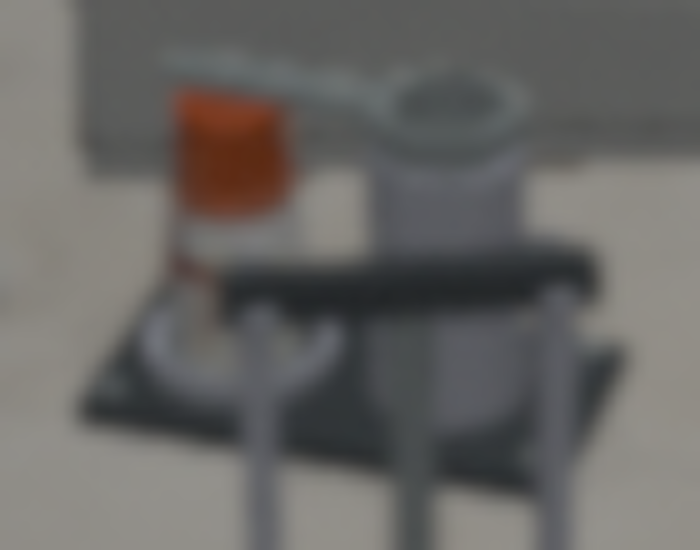

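```bash
python3 - <<'E'
from fit import *
g=cam('top');roi=(264,150,314,212);u0,v0,u1,v1=roi
I=g['color'][v0:v1,u0:u1].astype(float).mean(2)
w=np.clip((190-I)/(190-75),0,1)
m=(w>.8).astype(np.uint8);n,l,s,c=cv2.connectedComponentsWithStats(m);k=1+np.argmax(s[1:,4]);m=(l==k).astype(np.uint8)
h=cv2.convexHull(cv2.findContours(m,0,1)[0][0]);f=cv2.fillConvexPoly(np.zeros_like(m),h,1);f=cv2.erode(f,np.ones((3,3),np.uint8));w[f>0]=1
def pts(p):
    d=np.array([np.cos(p[2]),np.sin(p[2])]);c=np.array(p[:2])+d*.032
    return box([c[0],c[1],.005],p[2],.16,.084,.01)
def cost(p): return ((cv2.GaussianBlur(render(g,pts(p),roi),(0,0),.5)-w)**2).sum()
x0=atz(g,284.5,188,.1)
r=min((minimize(cost,[x0[0],x0[1],t],method='Nelder-Mead',options=dict(initial_simplex=[[x0[0],x0[1],t],[x0[0]+.005,x0[1],t],[x0[0],x0[1]+.005,t],[x0[0],x0[1],t+.1]])) for t in(-.25,-.35)),key=lambda r:r.fun)
p=r.x;print(p,r.fun)
th=np.linspace(0,2*np.pi,60)
def overlay(g,roi,name,S,p,phi):
    u0,v0,u1,v1=roi
    im=cv2.resize(cv2.cvtColor(g['color'][v0:v1,u0:u1],cv2.COLOR_RGB2BGR),None,fx=S,fy=S,interpolation=cv2.INTER_CUBIC)
    def pl(X,col):
        q=((proj(g,X)-[u0,v0]+.5)*S).round().astype(np.int32);cv2.polylines(im,[q],True,col,1)
    ci=lambda r,z,cx=0:np.c_[p[0]+np.cos(p[2])*cx+r*np.cos(th),p[1]+np.sin(p[2])*cx+r*np.sin(th),0*th+z]
    pl(ci(.025,.114),(0,255,0));pl(ci(.017,.114),(0,255,0));pl(ci(.025,.01),(255,0,0));pl(ci(.0255,.018,.07),(0,255,255));pl(ci(.0195,.103,.07),(255,0,255))
    b=pts(p);pl(b[[1,3,7,5]],(0,0,255))
    a=p[2]-phi;e=np.array([np.cos(a),np.sin(a)]);nn=np.array([-e[1],e[0]])
    pl(np.array([[*(np.array(p[:2])+e*x+nn*y),.112] for x,y in((.02,-.009),(.094,-.009),(.094,.009),(.02,.009))]),(255,255,0))
    q=[(-.005,-.005),(.005,-.005),(.005,.005),(-.005,.005)]
    pl(np.array([[*(np.array(p[:2])+e*x+nn*y),.037] for x,y in q]),(0,0,255))
    cv2.imwrite('pics/'+name,im)
overlay(g,roi,'ov_t.png',9.6,p,0.05)
s=cam('side');overlay(s,(275,205,345,260),'ov_s.png',10,p,0.05)
E
```

```text
[ 0.428011    0.15922995 -0.27856317] 4.7875092335954115
```

View pics/ov_t.png

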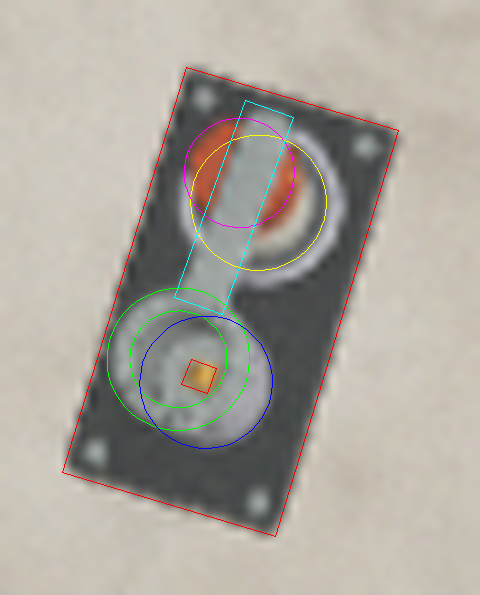

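View pics/ov_s.png

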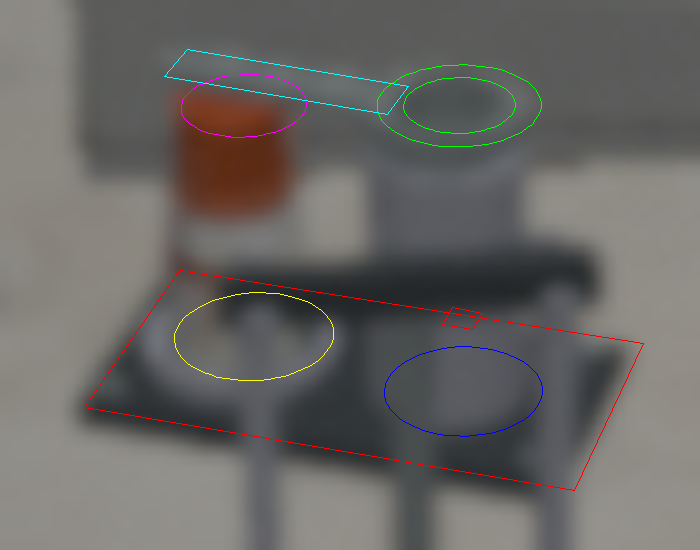

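jog_arm:
  travel:
    - [0.025, 0.025, 0.006]
    - [0.025, 0.025, 0.006]
    - [0.025, 0.025, 0.006]
    - [0.025, 0.025, 0.006]
    - [0.025, 0.025, 0.006]
    - [0.025, 0.025, 0.006]
    - [0.025, 0.025, 0.006]
    - [0.025, 0.025, 0.006]
    - [0.025, 0.025, 0.006]
    - [0.025, 0.025, 0.006]
  dr:
    - [0, 0, 0.11]
    - [0, 0, 0.11]
    - [0, 0, 0.11]
    - [0, 0, 0.11]
    - [0, 0, 0.11]
    - [0, 0, 0.11]
    - [0, 0, 0.11]
    - [0, 0, 0.11]
    - [0, 0, 0.11]
    - [0, 0, 0.11]
  jaw: 0.045
  newtons: 60

```text
time_s: 1.18
position: [0.4044, -0.2766, 0.2918]
tool_rot: [[0.182, 0.983, 0.0], [0.983, -0.182, -0.0], [-0.0, 0.0, -1.0]]
ft_force: [0.2, -0.9, 0.5]
grip_width: 0.0449
```

```bash
python3 - <<'E'
from h import *
np.set_printoptions(suppress=True,precision=4)
s=observe();print(s['q'],s['position'],s['tool_rot'],np.degrees(np.arctan2(s['tool_rot'][1,1],s['tool_rot'][0,1])))
E
```

```text
[-48.249   13.4443  76.591   -0.0005  89.9473 -37.7838] [ 0.4044 -0.2766  0.2918] [[ 0.1816  0.9834  0.0002]
 [ 0.9834 -0.1816 -0.0002]
 [-0.0002  0.0002 -1.    ]] -10.465172483688486
```

jog_arm:
  travel:
    - [0.0017, 0.0337, 0]
    - [0.0017, 0.0337, 0]
    - [0.0017, 0.0337, 0]
    - [0.0017, 0.0337, 0]
    - [0.0017, 0.0337, 0]
    - [0.0017, 0.0337, 0]
    - [0.0017, 0.0337, 0]
    - [0.0017, 0.0337, 0]
    - [0.0017, 0.0337, 0]
    - [0.0017, 0.0337, 0]
    - [0.0017, 0.0337, 0]
    - [0.0017, 0.0337, 0]
    - [0.0017, 0.0337, 0]
    - [0.0017, 0.0337, 0]
    - [0.0017, 0.0337, 0]
    - [0.0017, 0.0337, 0]
    - [0.0017, 0.0337, 0]
    - [0.0017, 0.0337, 0]
    - [0, 0, 0]
    - [0, 0, 0]
  dr:
    - [0, 0, 0.104]
    - [0, 0, 0.104]
    - [0, 0, 0.104]
    - [0, 0, 0.104]
    - [0, 0, 0.104]
    - [0, 0, 0.104]
    - [0, 0, 0.104]
    - [0, 0, 0.104]
    - [0, 0, 0.104]
    - [0, 0, 0.104]
    - [0, 0, 0.104]
    - [0, 0, 0.104]
    - [0, 0, 0.104]
    - [0, 0, 0.104]
    - [0, 0, 0.104]
    - [0, 0, 0.104]
    - [0, 0, 0.104]
    - [0, 0, 0.104]
    - [0, 0, 0]
    - [0, 0, 0]

```text
time_s: 2.85
position: [0.4337, 0.3296, 0.2908]
tool_rot: [[-0.993, -0.115, -0.001], [-0.115, 0.993, -0.001], [0.001, -0.0, -1.0]]
ft_force: [0.5, -0.0, 0.0]
grip_width: 0.0453
```

```bash
python3 - <<'E'
from h import *
np.set_printoptions(suppress=True,precision=4)
s=observe();print(s['q'],s['position'],s['tool_rot'],np.degrees(np.arctan2(s['tool_rot'][1,1],s['tool_rot'][0,1])))
for n in('top','side'):
    g=cam(n);save(g,n+'1.png')
E
```

```text
[ 24.7762  19.2964  68.3927  -0.0087  92.3626 -71.8241] [0.4337 0.3296 0.2908] [[-0.9934 -0.1149 -0.0008]
 [-0.1149  0.9934 -0.0005]
 [ 0.0008 -0.0004 -1.    ]] 96.59999748158634
```

View pics/top1.png

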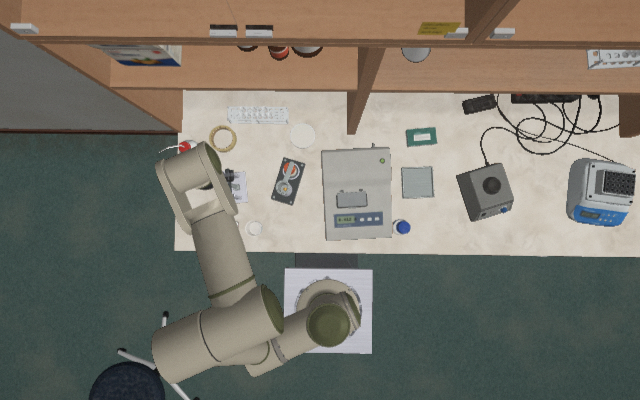

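View pics/side1.png

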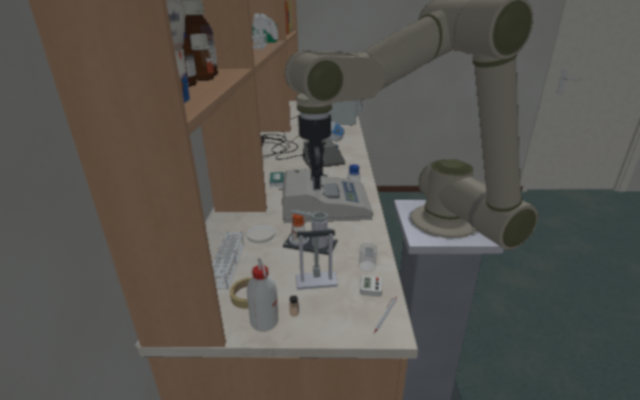

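jog_arm:
  travel:
    - [0.001, 0.001, -0.018]
    - [0, 0, -0.018]
    - [0, 0, -0.018]
    - [0, 0, -0.018]
    - [0, 0, -0.018]
    - [0, 0, -0.018]
    - [0, 0, -0.015]
    - [0, 0, -0.01]
    - [0, 0, -0.01]
    - [0, 0, -0.01]
    - [0, 0, 0]
    - [0, 0, 0]
    - [0, 0, 0]
  dr:
    - [0, 0, 0.003]
    - [0, 0, 0]
    - [0, 0, 0]
    - [0, 0, 0]
    - [0, 0, 0]
    - [0, 0, 0]
    - [0, 0, 0]
    - [0, 0, 0]
    - [0, 0, 0]
    - [0, 0, 0]
    - [0, 0, 0]
    - [0, 0, 0]
    - [0, 0, 0]

```text
time_s: 4.03
position: [0.4355, 0.3292, 0.139]
tool_rot: [[-0.993, -0.115, 0.001], [-0.115, 0.993, 0.0], [-0.001, 0.0, -1.0]]
ft_force: [0.4, -0.8, -0.5]
grip_width: 0.045
```

```bash
python3 - <<'E'
from h import *
g=cam('side');save(g,'side2.png');b=cv2.imread('pics/side2.png')[150:300,270:370]
cv2.imwrite('pics/s2z.png',cv2.resize(b,None,fx=4,fy=4,interpolation=cv2.INTER_CUBIC))
E
```

```text
(no output)
```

View pics/s2z.png

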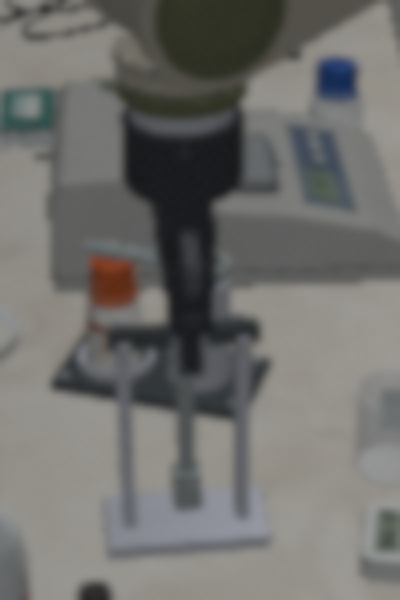

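jog_arm:
  travel:
    - [0.003, 0.0005, 0]
    - [0, 0, 0]
    - [0, 0, 0]
    - [0, 0, 0]
    - [0, 0, 0]
    - [0, 0, 0]
    - [0, 0, 0]
    - [0, 0, 0]
  dr:
    - [0, 0, 0]
    - [0, 0, 0]
    - [0, 0, 0]
    - [0, 0, 0]
    - [0, 0, 0]
    - [0, 0, 0]
    - [0, 0, 0]
    - [0, 0, 0]
  jaw: 0.0
  newtons: 60

```text
time_s: 4.75
position: [0.4385, 0.3301, 0.1388]
tool_rot: [[-0.993, -0.116, 0.001], [-0.116, 0.993, 0.0], [-0.001, 0.0, -1.0]]
ft_force: [0.9, -0.6, 6.0]
grip_width: 0.0129
```

```bash
python3 - <<'E'
from h import *
np.set_printoptions(suppress=True,precision=4)
s=observe();print(s['q'],s['position'],s['tool_rot'],s['ft_force'],s['wrist_torque'],s['grip_width'])
g=cam('side');save(g,'side3.png');b=cv2.imread('pics/side3.png')[215:285,285:345]
cv2.imwrite('pics/s3z.png',cv2.resize(b,None,fx=8,fy=8,interpolation=cv2.INTER_CUBIC))
E
```

```text
[ 24.6154  26.4992  83.052   -0.0129  70.363  -72.0401] [0.4385 0.3301 0.1388] [[-0.9933 -0.116   0.0014]
 [-0.116   0.9933  0.0004]
 [-0.0015  0.0003 -1.    ]] [ 0.9061 -0.5738  5.9881] [-0.0805 -0.2683 -0.0006] 0.012860674322363175
```

View pics/s3z.png

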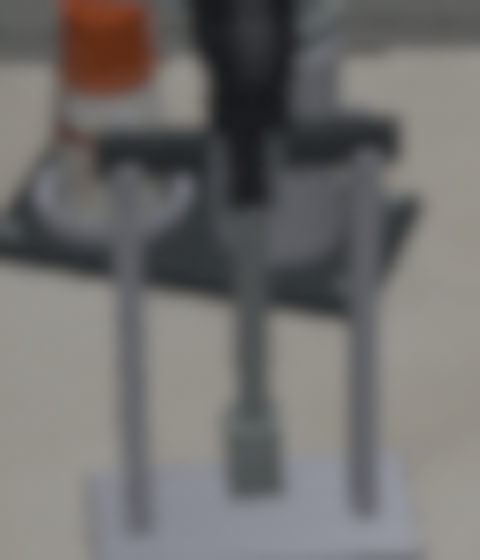

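```bash
cat > ovc.py <<'E'
from fit import *
import sys
def draw(g,img,roi,S,name,x,y,th0,phi,contrast=True):
    u0,v0,u1,v1=roi
    im=img[v0:v1,u0:u1].astype(float)
    if contrast: im=np.clip((im-40)*1.9,0,255)
    im=cv2.resize(im.astype(np.uint8),None,fx=S,fy=S,interpolation=cv2.INTER_CUBIC)
    raw=im.copy()
    th=np.linspace(0,2*np.pi,80);p=(x,y,th0)
    def pl(X,col):
        q=((proj(g,X)-[u0,v0]+.5)*S).round().astype(np.int32);cv2.polylines(im,[q],True,col,1)
    ci=lambda r,z,cx=0:np.c_[p[0]+np.cos(th0)*cx+r*np.cos(th),p[1]+np.sin(th0)*cx+r*np.sin(th),0*th+z]
    pl(ci(.025,.114),(0,255,0));pl(ci(.017,.114),(0,255,0));pl(ci(.0255,.018,.07),(0,255,255));pl(ci(.0195,.103,.07),(255,0,255));pl(ci(.0195,.077,.07),(255,0,255))
    pl(ci(.025,.01),(255,0,0))
    d=np.array([np.cos(th0),np.sin(th0)]);c=np.array(p[:2])+d*.032
    pl(box([c[0],c[1],.005],th0,.16,.084,.01)[[1,3,7,5]],(0,0,255))
    a=th0-phi;e=np.array([np.cos(a),np.sin(a)]);nn=np.array([-e[1],e[0]])
    pl(np.array([[*(np.array(p[:2])+e*X+nn*Y),.112] for X,Y in((.02,-.009),(.094,-.009),(.094,.009),(.02,.009))]),(255,255,0))
    cv2.imwrite('pics/'+name,np.hstack([raw,im]) if raw.shape[1]<=400 else im)
E
python3 - <<'E'
from ovc import *
g=cam('side');img=cv2.imread('pics/side0.png')
draw(g,img,(275,205,345,260),10,'ov_s2.png',.4315,.158,-.2786,0.05)
E
```

```text
(no output)
```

View pics/ov_s2.png

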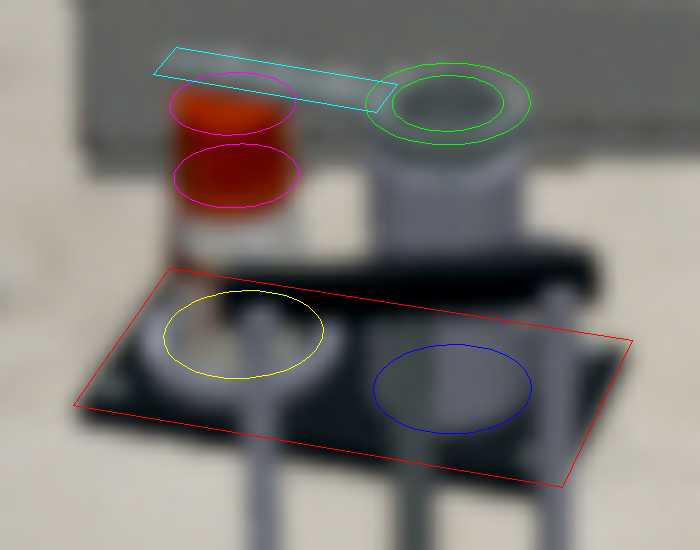

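```bash
python3 - <<'E'
from ovc import *
g=cam('top');img=cv2.imread('pics/top0.png')
for v in range(160,182): print(v,[ '%d,%d,%d'%tuple(img[v,u]) for u in range(282,297)])
draw(g,img,(264,150,304,200),10,'ov_t3.png',.427,.158,-.2786,0.01,False)
E
```

```text
160 ['132,141,144', '80,80,77', '125,130,122', '146,147,142', '105,107,103', '72,71,69', '77,78,74', '75,76,73', '75,76,74', '81,83,80', '77,78,78', '93,94,93', '110,115,118', '126,135,138', '163,175,180']
161 ['80,84,80', '78,79,77', '86,87,85', '104,105,102', '72,72,69', '75,74,73', '73,74,72', '73,74,72', '104,102,99', '122,121,116', '105,104,100', '88,89,87', '76,77,73', '73,73,72', '88,90,88']
162 ['69,68,68', '73,74,74', '73,73,71', '73,75,73', '71,73,86', '72,81,112', '62,74,102', '91,96,103', '156,159,152', '153,157,152', '152,157,149', '136,137,128', '83,82,80', '75,74,74', '74,77,74']
163 ['81,80,78', '73,73,71', '77,77,76', '68,74,93', '61,77,136', '59,87,188', '66,90,170', '129,138,150', '155,157,152', '157,160,154', '163,166,158', '156,160,154', '124,121,120', '116,114,111', '84,83,80']
164 ['76,75,72', '75,76,73', '68,73,90', '60,81,149', '65,90,180', '61,87,178', '71,87,141', '153,157,151', '153,157,149', '160,162,157', '160,163,156', '166,169,164', '163,159,160', '191,185,184', '134,130,129']
165 ['71,73,71', '69,71,78', '56,74,137', '61,87,177', '66,92,181', '63,89,1
[... 2923 characters left out ...]
,145', '171,163,163', '177,170,172', '183,177,178', '126,122,121', '77,77,76']
179 ['94,95,93', '143,144,139', '155,161,153', '163,164,160', '162,166,159', '161,162,157', '136,139,131', '109,108,105', '137,131,131', '151,145,146', '132,126,125', '103,99,99', '71,72,68', '76,75,72', '77,78,73']
180 ['124,127,121', '147,152,145', '153,156,149', '156,160,152', '162,166,158', '158,163,158', '95,94,91', '74,76,71', '77,77,74', '73,72,72', '75,76,73', '72,74,71', '77,77,73', '77,75,73', '74,75,73']
181 ['144,147,141', '147,151,145', '146,150,143', '155,160,153', '150,154,150', '163,165,159', '78,78,75', '73,75,72', '73,74,70', '76,76,74', '74,74,73', '76,76,72', '74,74,71', '75,79,75', '76,75,73']
```

View pics/ov_t3.png

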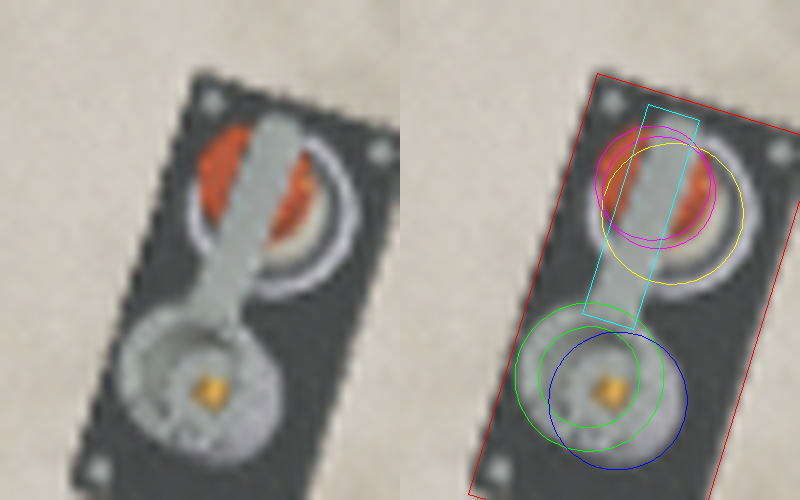

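```bash
python3 - <<'E'
from ovc import *
g=cam('top');img=cv2.imread('pics/top0.png')
B=img[...,0].astype(float)
L=[];
for v in range(163,181):
    r=B[v];
    c=int(round(288.0+(172-v)*.387))
    for i in range(c,c-6,-1):
        if r[i-1]<112: L.append((v,i-1+(112-r[i-1])/(r[i]-r[i-1])));break
L=np.array(L);pf=np.polyfit(L[:,0],L[:,1],1);print(L.round(2).tolist(),pf)
a=atz(g,np.polyval(pf,164),164,.112);b=atz(g,np.polyval(pf,180),180,.112);d=(a-b)[:2];d/=np.linalg.norm(d);print('angle',np.arctan2(d[1],d[0]))
n=np.array([-d[1],d[0]]); # left side normal (+y)
mid=(a+b)[:2]/2-n*.009
tip=atz(g,291.3,161.4,.112)[:2]
s=(tip-mid)@d
print('col from arm',mid+d*(s-.094),tip)
E
```

```text
[[163.0, 288.73], [164.0, 288.5], [165.0, 288.29], [166.0, 287.53], [167.0, 287.37], [168.0, 286.87], [169.0, 286.5], [170.0, 286.39], [171.0, 285.78], [172.0, 285.38], [173.0, 282.28], [174.0, 282.73], [175.0, 283.45], [176.0, 283.68], [177.0, 283.38], [178.0, 283.12], [179.0, 282.37], [180.0, 280.33]] [ -0.45017513 362.35285605]
angle -0.40441837985498524
col from arm [0.4268109  0.16294288] [0.51481749 0.1296689 ]
```

```bash
python3 - <<'E'
from ovc import *
g=cam('top');img=cv2.imread('pics/top0.png')
L=np.array([[163.0, 288.73], [164.0, 288.5], [165.0, 288.29], [166.0, 287.53], [167.0, 287.37], [168.0, 286.87], [169.0, 286.5], [170.0, 286.39], [171.0, 285.78], [172.0, 285.38],[176.0, 283.68], [177.0, 283.38], [178.0, 283.12]])
R=np.array([[166,293.26],[167,292.63],[168,292.5],[169,292.25],[170,291.53],[171,291.24],[172,290.7],[177,288.6],[180,287.8],[181,287.6]])
for P,sg in((L,-1),(R,1)):
    pf=np.polyfit(P[:,0],P[:,1],1)
    a=atz(g,np.polyval(pf,164),164,.112);b=atz(g,np.polyval(pf,180),180,.112);d=(a-b)[:2];d/=np.linalg.norm(d)
    n=np.array([-d[1],d[0]]);mid=(a+b)[:2]/2+sg*n*.009
    tip=atz(g,291.3,161.4,.112)[:2];s=(tip-mid)@d
    print(pf,np.arctan2(d[1],d[0]),'col',mid+d*(s-.094))
# mouth outer: left & lower boundary
x,y=.427,.158
for (x,y) in((.427,.158),(.425,.157),(.425,.1555)):pass
draw(g,img,(264,150,304,200),10,'ov_t4.png',.425,.1565,-.2786,0.076,False)
E
```

```text
[ -0.38838413 352.17656858] -0.3518815888875587 col [0.42544357 0.15897968]
[ -0.38624377 357.28355309] -0.35061547859617215 col [0.42567423 0.15959846]
```

View pics/ov_t4.png

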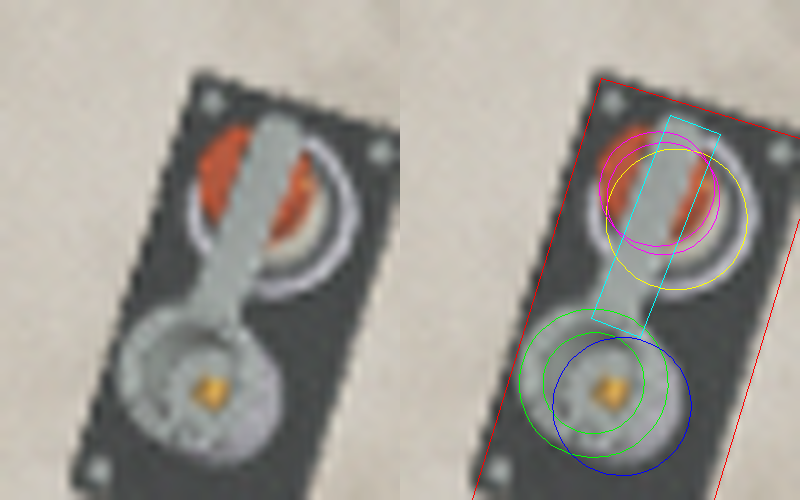

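jog_arm:
  travel:
    - [0, 0, 0.005]
    - [0, 0, 0.01]
    - [0, 0, 0.017]
    - [0, 0, 0.02]
    - [0, 0, 0.02]
    - [0, 0, 0.02]
    - [0, 0, 0.02]
    - [0, 0, 0.02]
    - [0, 0, 0]
    - [0, 0, 0]
    - [0, 0, 0]
  dr:
    - [0, 0, 0]
    - [0, 0, 0]
    - [0, 0, 0]
    - [0, 0, 0]
    - [0, 0, 0]
    - [0, 0, 0]
    - [0, 0, 0]
    - [0, 0, 0]
    - [0, 0, 0]
    - [0, 0, 0]
    - [0, 0, 0]

```text
time_s: 5.92
position: [0.4375, 0.3297, 0.2691]
tool_rot: [[-0.993, -0.116, -0.002], [-0.116, 0.993, -0.001], [0.002, -0.001, -1.0]]
ft_force: [0.1, -0.3, -2.8]
grip_width: 0.0129
```

```bash
python3 - <<'E'
from h import *
np.set_printoptions(suppress=True,precision=4)
s=observe();print(s['q'],s['position'],s['tool_rot'],s['ft_force'],s['wrist_torque'],s['grip_width'])
g=cam('side');save(g,'side4.png');S=7;u0,v0=275,170
im=cv2.resize(cv2.imread('pics/side4.png')[v0:v0+85,u0:u0+80],None,fx=S,fy=S,interpolation=cv2.INTER_CUBIC)
p=s['position'];T=s['tool_rot']
def W(a,b,c):return p+T@np.array([a,b,hold_point_z*0-.0187+c])
def pl(X,col):
    q=((proj(g,X)-[u0,v0]+.5)*S).round().astype(np.int32);cv2.polylines(im,[q],True,col,1)
pl([W(a,b,c) for a,b,c in((-.05,.007,-.007),(.05,.007,-.007),(.05,.007,.007),(-.05,.007,.007))],(0,255,0))
pl([W(a,.0095,c) for a,c in((-.0095,.115),(.0095,.115),(.0095,.135),(-.0095,.135))],(0,255,0))
pl([W(0,0,0),W(0,0,.135)],(0,0,255))
cv2.imwrite('pics/s4z.png',im)
E
```

```text
[ 24.6181  20.283   70.4179   0.0036  89.4396 -72.0434] [0.4375 0.3297 0.2691] [[-0.9932 -0.116  -0.0023]
 [-0.116   0.9932 -0.001 ]
 [ 0.0024 -0.0007 -1.    ]] [ 0.0774 -0.2785 -2.7641] [-0.0074 -0.0389 -0.0031] 0.01288562727150228
```

View pics/s4z.png

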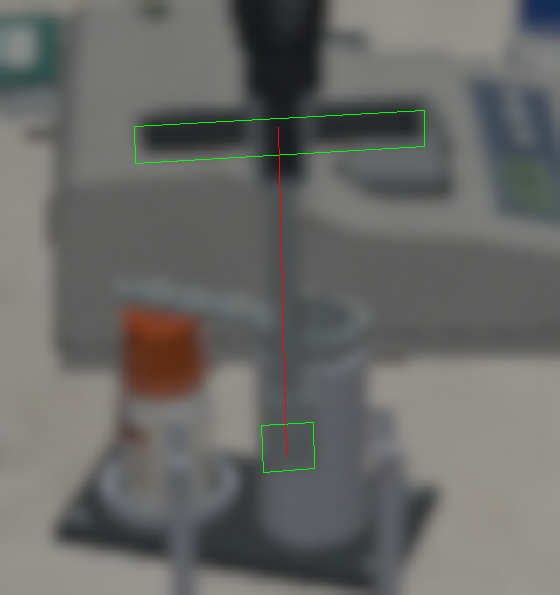

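jog_arm:
  travel:
    - [-0.0006, -0.0172, 0]
    - [-0.0006, -0.0172, 0]
    - [-0.0006, -0.0172, 0]
    - [-0.0006, -0.0172, 0]
    - [-0.0006, -0.0172, 0]
    - [-0.0006, -0.0172, 0]
    - [-0.0006, -0.0172, 0]
    - [-0.0006, -0.0172, 0]
    - [-0.0006, -0.0172, 0]
    - [-0.0006, -0.0172, 0]
    - [0, 0, 0]
    - [0, 0, 0]
    - [0, 0, 0]
  dr:
    - [0, 0, -0.0468]
    - [0, 0, -0.0468]
    - [0, 0, -0.0468]
    - [0, 0, -0.0468]
    - [0, 0, -0.0468]
    - [0, 0, -0.0468]
    - [0, 0, -0.0468]
    - [0, 0, -0.0468]
    - [0, 0, -0.0468]
    - [0, 0, -0.0468]
    - [0, 0, 0]
    - [0, 0, 0]
    - [0, 0, 0]

```text
time_s: 7.05
position: [0.4319, 0.1584, 0.2698]
tool_rot: [[-0.939, 0.344, -0.001], [0.344, 0.939, 0.0], [0.001, -0.0, -1.0]]
ft_force: [-0.1, 0.6, -2.2]
grip_width: 0.013
```

```bash
cat > look.py <<'E'
from h import *
import sys
np.set_printoptions(suppress=True,precision=4)
def look(name,roi,S,col=(.4315,.158),cam_='side'):
    s=observe();print(s['time_s'],s['q'],s['position'],s['tool_rot'].tolist(),s['ft_force'],s['wrist_torque'],s['grip_width'], np.arctan2(s['tool_rot'][1,1],s['tool_rot'][0,1])-np.pi/2)
    g=cam(cam_);u0,v0,u1,v1=roi
    save(g,name)
    im=np.clip((g['color'][v0:v1,u0:u1,::-1].astype(float)-30)*1.7,0,255).astype(np.uint8)
    im=cv2.resize(im,None,fx=S,fy=S,interpolation=cv2.INTER_CUBIC);raw=im.copy()
    p=s['position'];T=s['tool_rot']
    W=lambda a,b,c:p+T@np.array([a,b,-.0187+c])
    def pl(X,c):
        q=((proj(g,X)-[u0,v0]+.5)*S).round().astype(np.int32);cv2.polylines(im,[q],True,c,1)
    for b in(.007,-.007):pl([W(x,b,c) for x,c in((-.05,-.007),(.05,-.007),(.05,.007),(-.05,.007))],(0,255,0))
    for b in(-.0095,.0095):pl([W(a,b,c) for a,c in((-.0095,.115),(.0095,.115),(.0095,.135),(-.0095,.135))],(0,255,0))
    pl([W(0,0,0),W(0,0,.135)],(0,0,255))
    th=np.linspace(0,6.28,60)
    for r in(.017,.025):pl(np.c_[col[0]+r*np.cos(th),col[1]+r*np.sin(th),0*th+.114],(255,255,0))
    cv2.imwrite('pics/z_'+name,np.hstack([raw,im]))
E
python3 -c "
from look import *
look('side5.png',(285,150,345,240),6.6)"
```

```text
7.05 [  5.326   11.0854  83.3634   0.0195  85.6192 -64.5696] [0.4319 0.1584 0.2698] [[-0.9390578528220694, 0.34375699968182255, -0.0012141758341550817], [0.3437569836666619, 0.9390586158525411, 0.0002284152098944427], [0.0012187016054582942, -0.00020288632583473042, -0.9999992368014765]] [-0.0904  0.6166 -2.1602] [-0.0011 -0.0687 -0.0091] 0.013036910406390656 -0.350914805049825
```

View pics/z_side5.png

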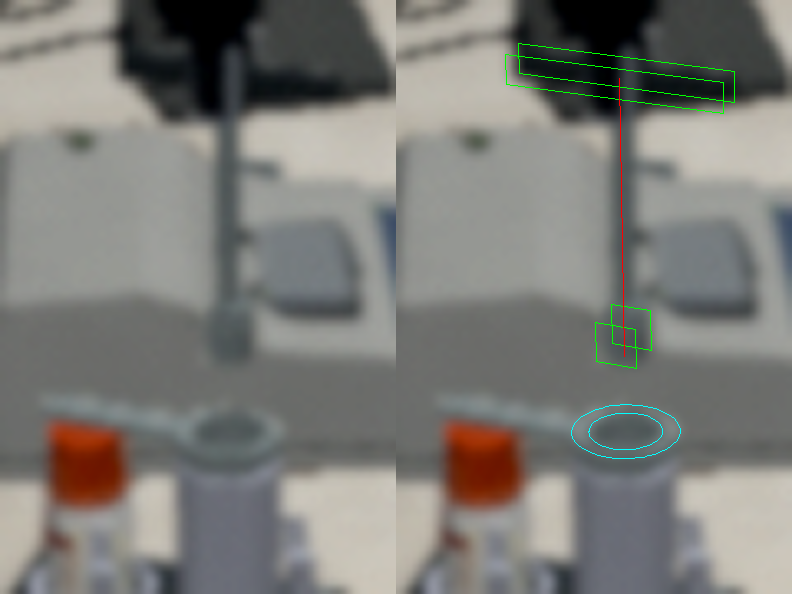

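jog_arm:
  travel:
    - [0.0003, 0.0008, -0.008]
    - [0, 0, -0.008]
    - [0, 0, -0.008]
    - [0, 0, -0.006]
    - [0, 0, -0.006]
    - [0, 0, -0.006]
    - [0, 0, -0.006]
    - [0, 0, -0.005]
    - [0, 0, 0]
    - [0, 0, 0]
  dr:
    - [0, 0, 0]
    - [0, 0, 0]
    - [0, 0, 0]
    - [0, 0, 0]
    - [0, 0, 0]
    - [0, 0, 0]
    - [0, 0, 0]
    - [0, 0, 0]
    - [0, 0, 0]
    - [0, 0, 0]

```text
time_s: 7.93
position: [0.4324, 0.1588, 0.2172]
tool_rot: [[-0.939, 0.345, -0.0], [0.345, 0.939, 0.0], [0.0, -0.0, -1.0]]
ft_force: [0.3, -0.3, -2.6]
grip_width: 0.0126
```

```bash
python3 -c "
from look import *
look('side6.png',(285,150,345,240),6.6)"
```

```text
7.9333 [  5.3817  13.5487  89.1421   0.0016  77.3257 -64.4581] [0.4324 0.1588 0.2172] [[-0.9387308405020093, 0.34465101909664575, -0.00029004488417021143], [0.34465103354380444, 0.9387308800061678, 1.832649423533392e-07], [0.00027233725180753326, -9.979223264998349e-05, -0.999999957936965]] [ 0.3251 -0.3044 -2.5902] [ 0.0192  0.0236 -0.0185] 0.012554783785743916 -0.3518670033435207
```

View pics/z_side6.png

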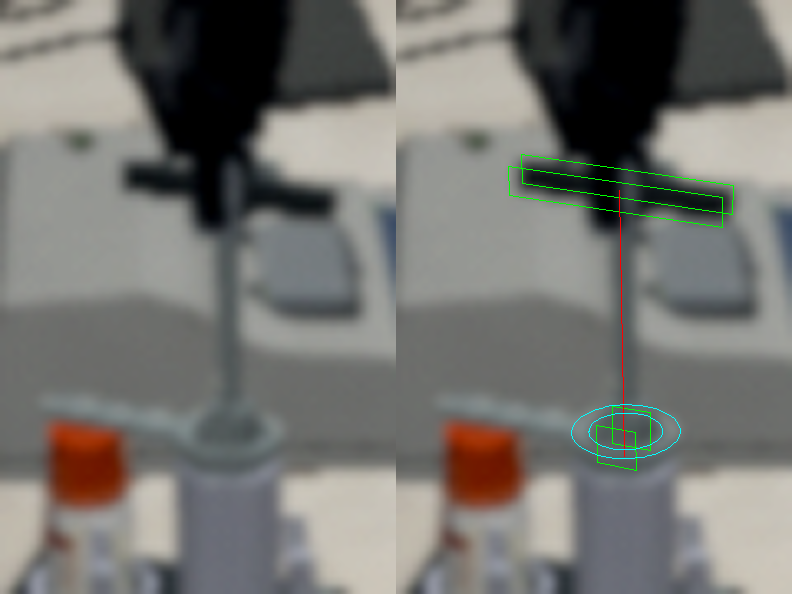

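jog_arm:
  travel:
    - [0.0003, 0.0003, -0.006]
    - [0, 0, -0.006]
    - [0, 0, -0.006]
    - [0, 0, -0.006]
    - [0, 0, -0.006]
    - [0, 0, -0.006]
    - [0, 0, -0.006]
    - [0, 0, -0.006]
    - [0, 0, -0.005]
    - [0, 0, 0]
    - [0, 0, 0]
  dr:
    - [0, 0, 0]
    - [0, 0, 0]
    - [0, 0, 0]
    - [0, 0, 0]
    - [0, 0, 0]
    - [0, 0, 0]
    - [0, 0, 0]
    - [0, 0, 0]
    - [0, 0, 0]
    - [0, 0, 0]
    - [0, 0, 0]

```text
time_s: 8.9
position: [0.4327, 0.1591, 0.1642]
tool_rot: [[-0.939, 0.345, -0.0], [0.345, 0.939, -0.0], [0.0, -0.0, -1.0]]
ft_force: [-0.5, 0.5, -0.9]
grip_width: 0.0129
```

jog_arm:
  travel:
    - [0, 0, -0.003]
    - [0, 0, -0.002]
    - [0, 0, -0.002]
    - [0, 0, -0.002]
    - [0, 0, 0]
    - [0, 0, 0]
  dr:
    - [0, 0, 0]
    - [0, 0, 0]
    - [0, 0, 0]
    - [0, 0, 0]
    - [0, 0, 0]
    - [0, 0, 0]

```text
time_s: 9.4
position: [0.4327, 0.1591, 0.1553]
tool_rot: [[-0.939, 0.345, -0.0], [0.345, 0.939, -0.0], [0.0, -0.0, -1.0]]
ft_force: [-1.1, -0.3, -1.7]
grip_width: 0.0132
```

jog_arm:
  travel:
    - [0, 0, -0.001]
    - [0, 0, -0.001]
    - [0, 0, -0.001]
    - [0, 0, -0.001]
    - [0, 0, 0]
  dr:
    - [0, 0, 0]
    - [0, 0, 0]
    - [0, 0, 0]
    - [0, 0, 0]
    - [0, 0, 0]

```text
time_s: 9.82
position: [0.4327, 0.159, 0.1512]
tool_rot: [[-0.939, 0.345, 0.0], [0.345, 0.939, -0.0], [-0.0, -0.0, -1.0]]
ft_force: [0.4, -0.5, -2.4]
grip_width: 0.0128
```

jog_arm:
  travel:
    - [0, 0, -0.001]
    - [0, 0, -0.001]
    - [0, 0, -0.001]
    - [0, 0, 0]
  dr:
    - [0, 0, 0]
    - [0, 0, 0]
    - [0, 0, 0]
    - [0, 0, 0]

```text
time_s: 10.15
position: [0.4327, 0.1591, 0.1482]
tool_rot: [[-0.939, 0.345, -0.0], [0.345, 0.939, -0.0], [0.0, -0.0, -1.0]]
ft_force: [0.8, 1.0, -2.5]
grip_width: 0.0129
```

jog_arm:
  travel:
    - [0, 0, -0.002]
    - [0, 0, -0.002]
    - [0, 0, -0.002]
    - [0, 0, -0.002]
    - [0, 0, -0.001]
    - [0, 0, -0.001]
    - [0, 0, -0.001]
    - [0, 0, 0]
    - [0, 0, 0]
  dr:
    - [0, 0, 0]
    - [0, 0, 0]
    - [0, 0, 0]
    - [0, 0, 0]
    - [0, 0, 0]
    - [0, 0, 0]
    - [0, 0, 0]
    - [0, 0, 0]
    - [0, 0, 0]

```text
time_s: 10.9
position: [0.4327, 0.1591, 0.1373]
tool_rot: [[-0.939, 0.345, -0.0], [0.345, 0.939, -0.0], [0.0, -0.0, -1.0]]
ft_force: [-0.1, 0.1, -2.5]
grip_width: 0.013
```

jog_arm:
  travel:
    - [0, 0, 0]
    - [0, 0, 0]
    - [0, 0, 0]
    - [0, 0, 0]
    - [0, 0, 0]
    - [0, 0, 0]
    - [0, 0, 0]
    - [0, 0, 0]
    - [0, 0, 0]
    - [0, 0, 0]
  dr:
    - [0, 0, 0]
    - [0, 0, 0]
    - [0, 0, -0.05]
    - [0, 0, -0.05]
    - [0, 0, -0.05]
    - [0, 0, -0.05]
    - [0, 0, -0.05]
    - [0, 0, -0.05]
    - [0, 0, -0.05]
    - [0, 0, -0.05]
  newtons: 100

```text
time_s: 11.73
position: [0.4329, 0.1592, 0.1378]
tool_rot: [[-0.729, 0.685, 0.001], [0.685, 0.729, 0.0], [-0.0, 0.001, -1.0]]
ft_force: [0.1, 2.2, 1.0]
grip_width: 0.0124
```

```bash
python3 -c "
from look import *
look('side7.png',(285,180,345,250),6.6)"
```

```text
11.7333 [  5.4247  18.7778  96.5877   0.0049  64.5869 -41.3759] [0.4329 0.1592 0.1378] [[-0.728950531996236, 0.6845658849602272, 0.0008191770413875322], [0.6845661988384336, 0.7289506810985631, 0.00015470565292652138], [-0.0004912334500558164, 0.0006735536814020544, -0.9999996525075074]] [0.1328 2.2138 1.0221] [ 0.0203 -0.2438  0.4626] 0.012388044918920678 -0.7540082112956581
```

View pics/z_side7.png

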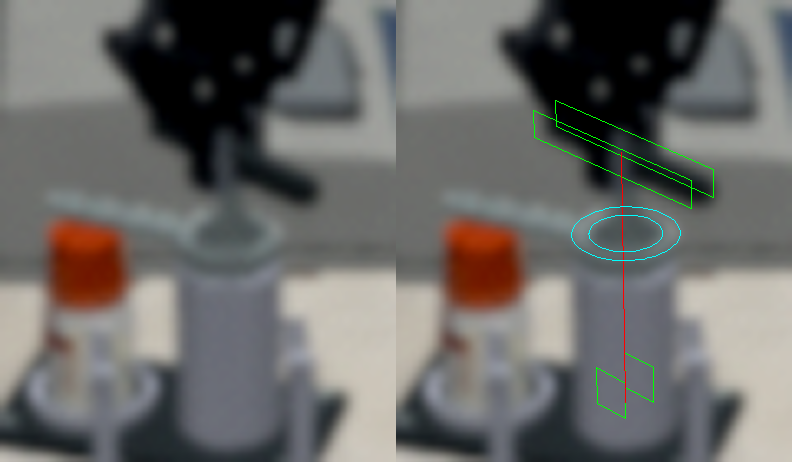

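jog_arm:
  travel:
    - [0, 0, 0]
    - [0, 0, 0]
    - [0, 0, 0]
    - [0, 0, 0]
    - [0, 0, 0]
    - [0, 0, 0]
    - [0, 0, 0]
    - [0, 0, 0]
    - [0, 0, 0]
    - [0, 0, 0]
    - [0, 0, 0]
    - [0, 0, 0]
    - [0, 0, 0]
    - [0, 0, 0]
    - [0, 0, 0]
    - [0, 0, 0]
  dr:
    - [0, 0, -0.06]
    - [0, 0, -0.06]
    - [0, 0, -0.06]
    - [0, 0, -0.06]
    - [0, 0, -0.06]
    - [0, 0, -0.06]
    - [0, 0, -0.06]
    - [0, 0, -0.06]
    - [0, 0, -0.06]
    - [0, 0, -0.06]
    - [0, 0, -0.06]
    - [0, 0, -0.06]
    - [0, 0, -0.06]
    - [0, 0, -0.06]
    - [0, 0, -0.06]
    - [0, 0, -0.06]

```text
time_s: 13.12
position: [0.433, 0.1591, 0.1377]
tool_rot: [[0.142, 0.99, 0.001], [0.99, -0.142, 0.0], [0.0, 0.001, -1.0]]
ft_force: [1.3, -1.0, 0.7]
grip_width: 0.012
```

```bash
python3 -c "
from look import *
look('side8.png',(285,180,345,250),6.6)"
```

```text
13.1167 [ 5.422  18.7874 96.5873  0.0009 64.562  13.5811] [0.433  0.1591 0.1377] [[0.14192917329535612, 0.989876206045316, 0.0010983956606835654], [0.9898767777736721, -0.14192938667226157, 0.00011841979470912487], [0.0002731155595516407, 0.0010704691337531898, -0.9999993897516761]] [ 1.3424 -1.0088  0.7262] [ 0.2538 -0.2825 -0.1623] 0.012030692388618628 -1.713206670621564
```

View pics/z_side8.png

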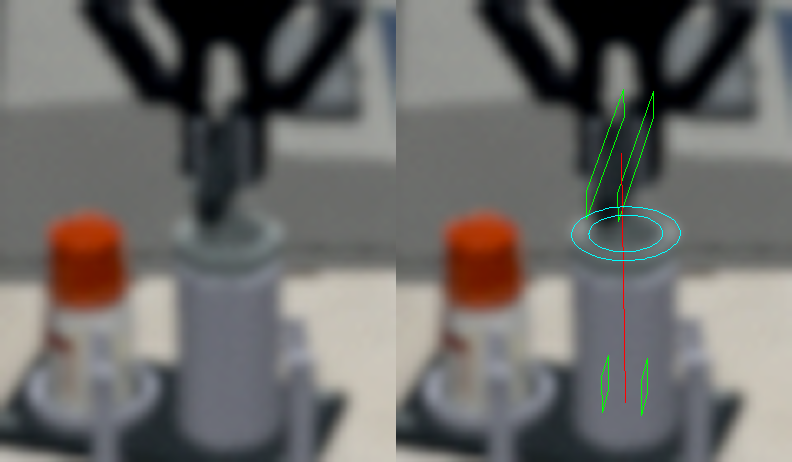

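jog_arm:
  travel:
    - [0, 0, 0]
    - [0, 0, 0]
    - [0, 0, 0]
    - [0, 0, 0]
    - [0, 0, 0]
  dr:
    - [0, 0, -0.05]
    - [0, 0, -0.05]
    - [0, 0, -0.05]
    - [0, 0, -0.03]
    - [0, 0, 0]

```text
time_s: 13.58
position: [0.433, 0.1591, 0.1376]
tool_rot: [[0.314, 0.949, 0.001], [0.949, -0.314, 0.0], [0.0, 0.001, -1.0]]
ft_force: [1.6, 1.9, 2.6]
grip_width: 0.012
```

```bash
python3 -c "
from h import *
s=observe();print(s['ft_force'],s['wrist_torque'],s['q'],np.arctan2(s['tool_rot'][1,1],s['tool_rot'][0,1])-np.pi/2)"
```

```text
[1.59553611 1.94136868 2.57699596] [-0.06977378 -0.06825196  0.5085009 ] [ 5.41655334e+00  1.87917636e+01  9.65906365e+01 -4.75512152e-03
  6.45576163e+01  2.37422160e+01] -1.8906040383139562
```

jog_arm:
  travel:
    - [0, 0, 0]
    - [0, 0, 0]
    - [0, 0, 0]
    - [0, 0, 0]
  dr:
    - [0, 0, -0.03]
    - [0, 0, -0.03]
    - [0, 0, -0.02]
    - [0, 0, 0]

```text
time_s: 13.92
position: [0.4329, 0.1591, 0.1376]
tool_rot: [[0.389, 0.921, 0.001], [0.921, -0.389, -0.0], [0.0, 0.001, -1.0]]
ft_force: [-0.1, -0.9, 3.2]
grip_width: 0.0118
```

```bash
python3 -c "
from h import *
s=observe();print(s['ft_force'],s['wrist_torque'],s['q'],np.arctan2(s['tool_rot'][1,1],s['tool_rot'][0,1])-np.pi/2)"
```

```text
[-0.11831623 -0.90988098  3.16395046] [-0.0768104  -0.40655929 -0.29115055] [ 5.41962673e+00  1.87941218e+01  9.65938844e+01 -7.88039817e-03
  6.45583117e+01  2.83401645e+01] -1.9707762984919233
```

jog_arm:
  travel:
    - [0, 0, 0]
    - [0, 0, 0]
    - [0, 0, 0]
  dr:
    - [0, 0, -0.025]
    - [0, 0, -0.025]
    - [0, 0, 0]

```text
time_s: 14.17
position: [0.4329, 0.1591, 0.1375]
tool_rot: [[0.437, 0.899, 0.001], [0.899, -0.437, 0.0], [0.0, 0.001, -1.0]]
ft_force: [0.9, -0.4, 4.4]
grip_width: 0.0117
```

```bash
python3 -c "
from h import *
for i in range(4):
  s=observe();print(s['ft_force'],s['wrist_torque'],s['grip_width'],np.arctan2(s['tool_rot'][1,1],s['tool_rot'][0,1])-np.pi/2);g=cam('top')
save(g,'top9.png')
"
```

```text
[ 0.92798941 -0.44270353  4.36177535] [ 0.07016297 -0.4814805   0.04138693] 0.01165119401858486 -2.0230040764675445
[ 0.14645176 -3.09015794  3.66911339] [ 0.04937461 -0.63597096 -0.27799789] 0.012086688300826674 -2.0217775678638716
[ 0.21328098 -2.6896854   4.32983652] [-0.13496372 -0.50511002 -0.31744018] 0.012235303786922868 -2.0214695020876428
[ 0.09032665 -3.26601654  3.33907385] [-0.19048956 -0.20046933 -0.12753568] 0.011965064583228095 -2.021506683184096
```

```bash
python3 - <<'E'
from ovc import *
a=cv2.imread('pics/top9.png')[120:240,240:360]
cv2.imwrite('pics/t9z.png',cv2.resize(a,None,fx=5,fy=5,interpolation=cv2.INTER_CUBIC))
E
```

```text
(no output)
```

View pics/t9z.png

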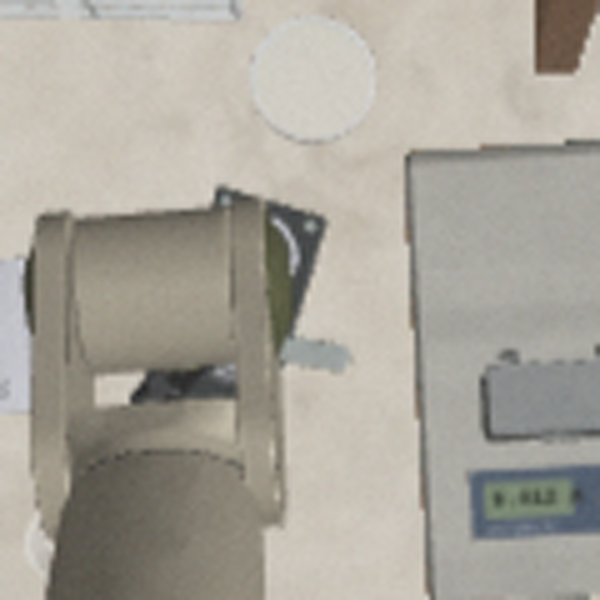

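```bash
cat > armang.py <<'E'
from ovc import *
def armang(name,us=range(298,309),f=None):
    g=cam('top')
    if name: save(g,name)
    B=g['color'].astype(float);bg=190;
    M=B[...,0]-0 # red channel: beige bright, arm grey
    T=[];Bo=[]
    for u in us:
        col=M[180:205,u];k=180+int(np.argmin(col))
        th=175
        for v in range(k,k-6,-1):
            if M[v-1,u]>th: T.append((u,v-1+(M[v-1,u]-th)/(M[v-1,u]-M[v,u])));break
        for v in range(k,k+6):
            if M[v+1,u]>th: Bo.append((u,v+(th-M[v,u])/(M[v+1,u]-M[v,u])));break
    for P in(T,Bo):
        P=np.array(P);pf=np.polyfit(P[:,0],P[:,1],1)
        a=atz(g,299,np.polyval(pf,299),.112);b=atz(g,308,np.polyval(pf,308),.112);d=b-a
        print(P.round(2)[:,1],np.arctan2(d[1],d[0]),'spindle',-.2786-np.arctan2(d[1],d[0]))
E
python3 -c "
from armang import *
armang('top10.png')"
```

```text
[187.7  187.5  187.43 187.46 187.88 187.58 188.77 188.61] -1.7187415353161724 spindle 1.4401415353161724
[184.67 182.   192.62 193.41 193.27 192.94 193.52 194.04 193.43 193.5 ] -2.3479595424701407 spindle 2.0693595424701408
```

jog_arm:
  travel:
    - [0, 0, 0]
    - [0, 0, 0]
    - [0, 0, 0]
  dr:
    - [0, 0, -0.03]
    - [0, 0, -0.03]
    - [0, 0, 0]

```text
time_s: 14.67
position: [0.4328, 0.1591, 0.1375]
tool_rot: [[0.49, 0.872, 0.001], [0.872, -0.49, -0.0], [0.0, 0.0, -1.0]]
ft_force: [0.2, -2.4, 6.1]
grip_width: 0.0123
```

```bash
python3 -c "
from armang import *
armang('top11.png')
for i in range(3):
  s=observe();print(s['ft_force'],s['wrist_torque'],s['grip_width'],np.arctan2(s['tool_rot'][1,1],s['tool_rot'][0,1])-np.pi/2);cam('top')
"
```

```text
[187.68 188.55 188.42 188.32 189.05 188.57 189.59 189.64] -1.7936521811750437 spindle 1.5150521811750437
[184.33 182.03 194.13 194.28 194.4  193.94 194.75 194.76 195.03 194.32] -2.400102499735996 spindle 2.121502499735996
[ 1.5692315  -0.17511265  3.6103654 ] [-0.26283239 -0.01193541  0.17632453] 0.011988081379831525 -2.081900470233115
[ 2.3054303  -0.00937476  6.08795279] [-0.21175733 -0.04391301  0.48844484] 0.01193028005771556 -2.0815231123538798
[2.65630967 0.77862147 5.35857943] [-0.13635853 -0.2245119   0.48417236] 0.01191768427830172 -2.0814269370740246
```

jog_arm:
  travel:
    - [0, 0, 0]
    - [0, 0, 0]
    - [0, 0, 0]
  dr:
    - [0, 0, -0.03]
    - [0, 0, -0.03]
    - [0, 0, 0]

```text
time_s: 15.12
position: [0.4328, 0.1591, 0.1375]
tool_rot: [[0.541, 0.841, 0.0], [0.841, -0.541, -0.0], [0.0, 0.0, -1.0]]
ft_force: [1.8, 0.8, 5.6]
grip_width: 0.0118
```

```bash
python3 -c "
from armang import *
armang('top12.png')
for i in range(4):
  s=observe();print(s['ft_force'],s['wrist_torque'],s['grip_width'],np.arctan2(s['tool_rot'][1,1],s['tool_rot'][0,1])-np.pi/2);cam('top')
"
```

```text
[188.58 188.45 188.26 188.89 188.62 189.57 189.55 190.33] -1.807738453530155 spindle 1.529138453530155
[184.5  181.75 194.38 194.39 194.4  195.1  194.64 195.45 195.23 194.67] -2.420140322124054 spindle 2.141540322124054
[1.77307257 0.81718137 5.98544307] [-0.01782327 -0.11185431  0.6016957 ] 0.011948839095581263 -2.141663101671108
[1.12987904 1.06358671 6.73057005] [ 0.04914251 -0.26858929  0.39029576] 0.011753742094131983 -2.1412725350830644
[0.38671055 0.07968786 4.9135536 ] [ 0.06138387 -0.41638519  0.04686718] 0.012228455207004784 -2.1413038034112697
[-1.42634364 -2.61200801  5.78678777] [ 0.02570644 -0.47231906 -0.2056139 ] 0.011902274265960543 -2.1413871664072506
```

jog_arm:
  travel:
    - [0, 0, 0]
    - [0, 0, 0]
    - [0, 0, 0]
  dr:
    - [0, 0, -0.03]
    - [0, 0, -0.03]
    - [0, 0, 0]

```text
time_s: 15.62
position: [0.4327, 0.1591, 0.1375]
tool_rot: [[0.591, 0.807, 0.0], [0.807, -0.591, 0.0], [0.0, 0.0, -1.0]]
ft_force: [0.6, 1.6, 6.7]
grip_width: 0.0121
```

```bash
python3 -c "
from armang import *
armang('top13.png')
for i in range(3):
  s=observe();print(s['ft_force'],s['wrist_torque'],s['grip_width'],np.arctan2(s['tool_rot'][1,1],s['tool_rot'][0,1])-np.pi/2);cam('top')
from look import *
look('side13.png',(285,180,345,250),6.6)
"
```

```text
[188.66 188.42 188.25 188.96 188.63 189.53 189.57 190.33] -1.8037479397750495 spindle 1.5251479397750496
[184.33 181.88 194.37 194.34 194.38 195.1  194.5  195.45 195.17 194.88] -2.4250711870172124 spindle 2.1464711870172124
[-0.28472242 -1.26984303  6.31834896] [-0.0161961  -0.44777188 -0.13965937] 0.012060380956400584 -2.2016532600473795
[ 0.86106983 -1.78879418  4.36677585] [-0.13045078 -0.35870672 -0.16326129] 0.011571969870175744 -2.2013938967590883
[-0.65541014 -1.80947095  4.06667536] [-0.12943209 -0.11273768 -0.02523562] 0.012084576752416643 -2.2013330500395822
15.8167 [ 5.422  18.8009 96.6102  0.0015 64.5746 41.5444] [0.4327 0.1591 0.1375] [[0.5895212891845494, 0.8077528025562472, 0.0002440506402654982], [0.8077528189545352, -0.5895213153573113, 4.7014758165025905e-05], [0.0001818493571324099, 0.00016941639179797853, -0.9999999691144482]] [1.4011 0.4295 5.7796] [-0.102  -0.0006  0.3633] 0.01211159956192617 -2.201262437024344
```

View pics/z_side13.png

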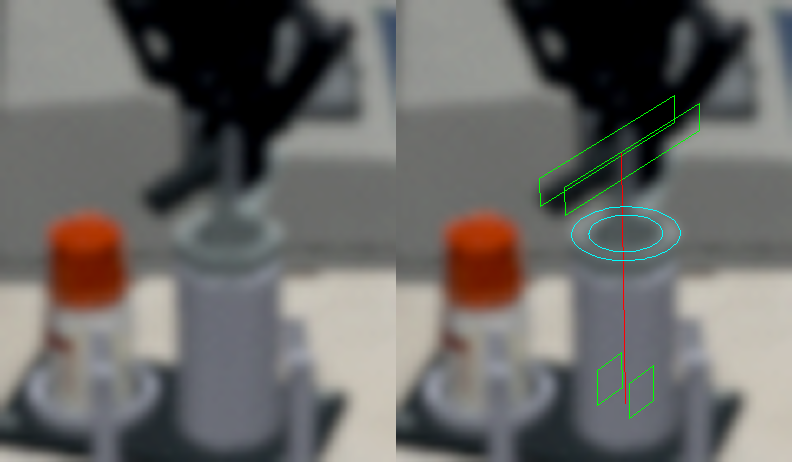

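jog_arm:
  travel:
    - [0, 0, 0]
    - [0, 0, 0]
    - [0, 0, 0]
    - [0, 0, 0]
    - [0, 0, 0]
    - [0, 0, 0]
  dr:
    - [0, 0, 0.05]
    - [0, 0, 0.05]
    - [0, 0, 0.05]
    - [0, 0, 0.05]
    - [0, 0, 0]
    - [0, 0, 0]

```text
time_s: 16.37
position: [0.4329, 0.1591, 0.1375]
tool_rot: [[0.417, 0.909, 0.001], [0.909, -0.417, 0.0], [0.0, 0.001, -1.0]]
ft_force: [1.7, -0.4, 5.3]
grip_width: 0.0122
```

```bash
python3 -c "
from armang import *
armang('top14.png')
from look import *
look('side14.png',(285,180,345,250),6.6)
"
```

```text
[188.58 188.39 188.28 188.95 188.66 189.57 189.55 190.32] -1.8097453052577357 spindle 1.5311453052577357
[184.5  181.4  194.33 194.39 194.42 195.07 194.7  195.43 195.15 194.73] -2.4271085763599176 spindle 2.1485085763599177
16.4167 [ 5.4157 18.8018 96.6026  0.003  64.5564 30.108 ] [0.4329 0.1591 0.1375] [[0.41776559264174973, 0.9085545941701465, 0.0006775079391765367], [0.9085547651705385, -0.4177657550241981, 0.00011231638034980009], [0.0003850851791123567, 0.0005686311473795097, -0.9999997641839838]] [ 0.2615 -2.9106  6.4858] [ 0.0452 -0.6223 -0.4535] 0.012026089014771578 -2.001781207094953
```

View pics/z_side14.png

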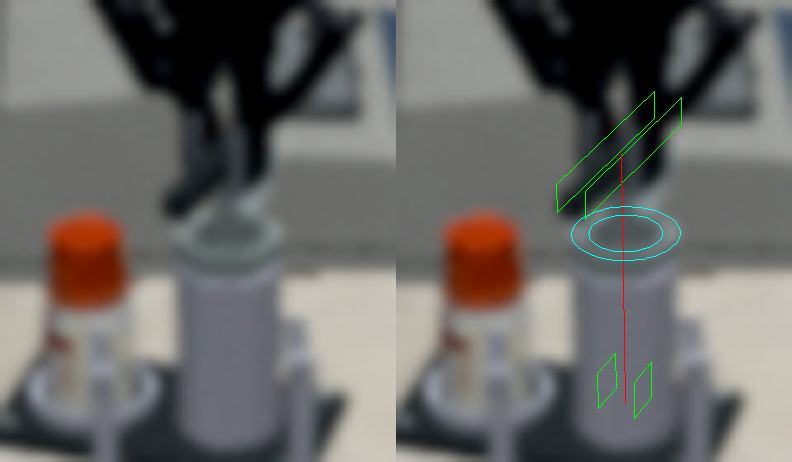

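jog_arm:
  travel:
    - [0, 0, 0.003]
    - [0, 0, 0.005]
    - [0, 0, 0.005]
    - [0, 0, 0.006]
    - [0, 0, 0.006]
    - [0, 0, 0.008]
  dr:
    - [0, 0, 0]
    - [0, 0, 0]
    - [0, 0, 0]
    - [0, 0, 0]
    - [0, 0, 0]
    - [0, 0, 0]

```text
time_s: 16.97
position: [0.4322, 0.1591, 0.1707]
tool_rot: [[0.418, 0.909, -0.001], [0.909, -0.418, 0.0], [-0.001, -0.001, -1.0]]
ft_force: [-0.9, -1.5, -0.1]
grip_width: 0.012
```

jog_arm:
  travel:
    - [0, 0, 0.012]
    - [0, 0, 0.015]
    - [0, 0, 0.015]
    - [0, 0, 0.015]
    - [0, 0, 0.015]
    - [0, 0, 0.015]
    - [0, 0, 0.015]
    - [0, 0, 0]
    - [0, 0, 0]
  dr:
    - [0, 0, 0]
    - [0, 0, 0]
    - [0, 0, 0]
    - [0, 0, 0]
    - [0, 0, 0]
    - [0, 0, 0]
    - [0, 0, 0]
    - [0, 0, 0]
    - [0, 0, 0]

```text
time_s: 17.72
position: [0.4325, 0.1591, 0.2726]
tool_rot: [[0.418, 0.909, 0.001], [0.909, -0.418, 0.0], [0.001, 0.001, -1.0]]
ft_force: [-0.2, 0.6, -2.2]
grip_width: 0.0115
```

```bash
python3 -c "
from armang import *
armang('top15.png')
from look import *
look('side15.png',(285,150,345,240),6.6)
"
```

```text
[188.65 188.5  188.31 189.   188.67 189.63 189.63 190.43] -1.8121848024367824 spindle 1.5335848024367824
[184.12 181.33 194.28 194.36 194.31 195.   194.57 195.38 195.14 194.55] -2.4317753823909394 spindle 2.1531753823909394
17.7667 [ 5.4198 11.0598 83.0502  0.0031 85.9399 30.1113] [0.4322 0.1591 0.2718] [[0.4177358395116324, 0.9085681081241493, -0.0008725177452518216], [0.9085684431854807, -0.4177360209892528, -2.85583322192246e-05], [-0.00039042928101960643, -0.0007808122505704926, -0.9999996189485302]] [-1.2237  0.3572 -2.4137] [ 0.048   0.0154 -0.004 ] 0.011712009516529221 -2.001748546418461
```

View pics/z_side15.png

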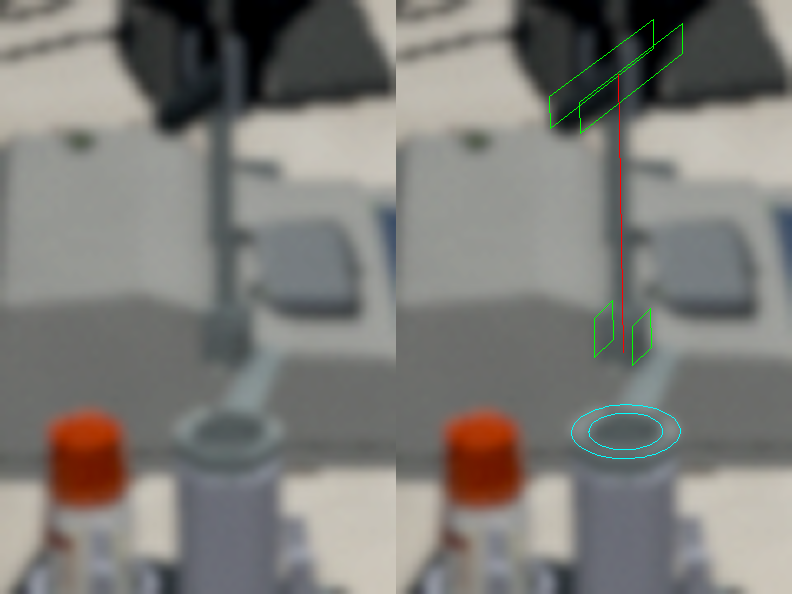

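jog_arm:
  travel:
    - [0.0003, 0.0095, 0.006]
    - [0.0003, 0.0095, 0.006]
    - [0.0003, 0.0095, 0.006]
    - [0.0003, 0.0095, 0.006]
    - [0.0003, 0.0095, 0.006]
    - [0.0003, 0.0095, 0]
    - [0.0003, 0.0095, 0]
    - [0.0003, 0.0095, 0]
    - [0.0003, 0.0095, 0]
    - [0.0003, 0.0095, 0]
    - [0.0003, 0.0095, 0]
    - [0.0003, 0.0095, 0]
    - [0.0003, 0.0095, 0]
    - [0.0003, 0.0095, 0]
    - [0.0003, 0.0095, 0]
    - [0.0003, 0.0095, 0]
    - [0.0003, 0.0095, 0]
    - [0.0003, 0.0095, 0]
    - [0, 0, 0]
    - [0, 0, 0]
  dr:
    - [0, 0, 0.1177]
    - [0, 0, 0.1177]
    - [0, 0, 0.1177]
    - [0, 0, 0.1177]
    - [0, 0, 0.1177]
    - [0, 0, 0.1177]
    - [0, 0, 0.1177]
    - [0, 0, 0.1177]
    - [0, 0, 0.1177]
    - [0, 0, 0.1177]
    - [0, 0, 0.1177]
    - [0, 0, 0.1177]
    - [0, 0, 0.1177]
    - [0, 0, 0.1177]
    - [0, 0, 0.1177]
    - [0, 0, 0.1177]
    - [0, 0, 0.1177]
    - [0, 0, 0.1177]
    - [0, 0, 0]
    - [0, 0, 0]

```text
time_s: 19.48
position: [0.4378, 0.33, 0.3013]
tool_rot: [[-0.994, -0.114, -0.002], [-0.114, 0.994, -0.001], [0.002, -0.001, -1.0]]
ft_force: [-0.2, -0.7, -1.9]
grip_width: 0.0116
```

```bash
python3 -c "
from look import *
look('side16.png',(280,130,345,230),6)
"
```

```text
19.4833 [ 24.637   19.4474  66.473   -0.0096  94.2005 -71.8935] [0.4378 0.33   0.3013] [[-0.9935110231772013, -0.1137208207157014, -0.0018498002967567014], [-0.11371905888054984, 0.993512411315932, -0.0010316048295317731], [0.0019551145011522876, -0.0008145532208384943, -0.9999977570126535]] [-0.1896 -0.691  -1.9372] [-0.017  -0.015   0.0155] 0.011557478821251554 0.1139674105643449
```

View pics/z_side16.png

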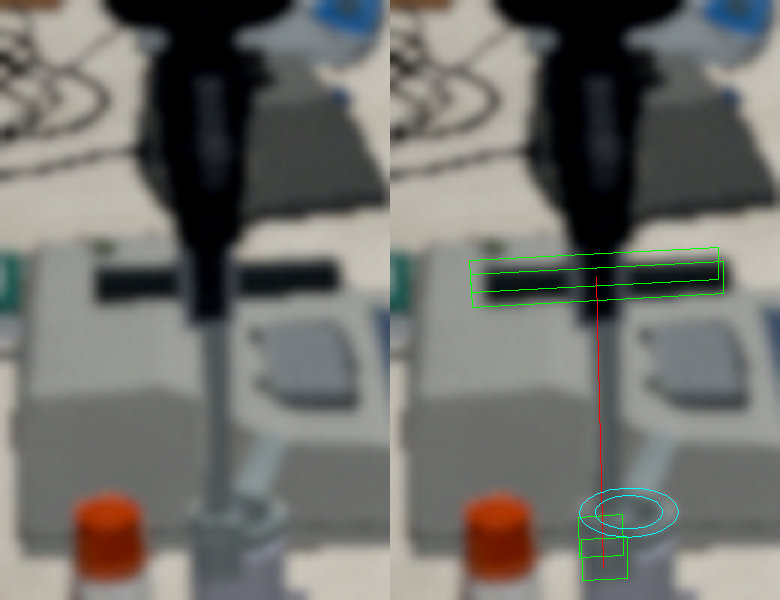

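jog_arm:
  travel:
    - [0.003, 0.0003, -0.015]
    - [0, 0, -0.02]
    - [0, 0, -0.02]
    - [0, 0, -0.02]
    - [0, 0, -0.02]
    - [0, 0, -0.02]
    - [0, 0, -0.013]
    - [0, 0, -0.008]
    - [0, 0, 0]
    - [0, 0, 0]
  dr:
    - [0, 0, 0.003]
    - [0, 0, 0]
    - [0, 0, 0]
    - [0, 0, 0]
    - [0, 0, 0]
    - [0, 0, 0]
    - [0, 0, 0]
    - [0, 0, 0]
    - [0, 0, 0]
    - [0, 0, 0]

```text
time_s: 20.37
position: [0.4413, 0.3301, 0.1667]
tool_rot: [[-0.993, -0.118, 0.0], [-0.118, 0.993, 0.0], [-0.0, -0.0, -1.0]]
ft_force: [0.4, 0.7, -1.7]
grip_width: 0.0119
```

```bash
python3 -c "
from look import *
look('side17.png',(280,180,345,280),6)
"
```

```text
20.3667 [ 24.493   25.0646  80.3343  -0.0033  74.5923 -72.2817] [0.4413 0.3301 0.1667] [[-0.9930158263928266, -0.11798110989475752, 0.00016199189191134562], [-0.11798110932884073, 0.9930158395869062, 1.3078533674984813e-05], [-0.0001624035344713827, -6.124792184671708e-06, -0.9999999867937894]] [ 0.3605  0.7388 -1.7237] [ 0.0007  0.0196 -0.019 ] 0.011923950440123425 0.11825654585805556
```

View pics/z_side17.png

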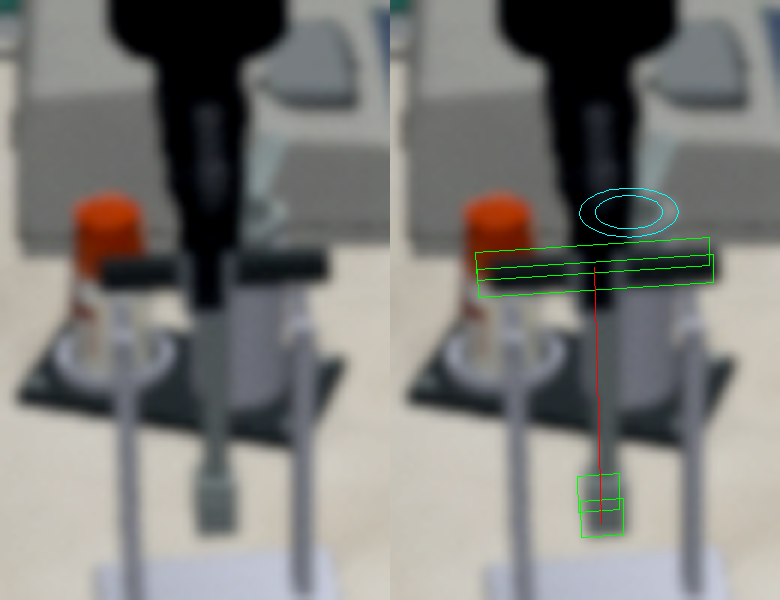

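jog_arm:
  travel:
    - [0, 0, -0.008]
    - [0, 0, -0.006]
    - [0, 0, -0.004]
    - [0, 0, -0.004]
    - [0, 0, -0.002]
    - [0, 0, -0.001]
    - [0, 0, 0]
  dr:
    - [0, 0, 0]
    - [0, 0, 0]
    - [0, 0, 0]
    - [0, 0, 0]
    - [0, 0, 0]
    - [0, 0, 0]
    - [0, 0, 0]

```text
time_s: 21.0
position: [0.441, 0.3303, 0.1416]
tool_rot: [[-0.993, -0.12, -0.0], [-0.12, 0.993, -0.0], [0.0, -0.0, -1.0]]
ft_force: [-1.8, -1.2, 2.5]
grip_width: 0.0118
```

jog_arm:
  travel:
    - [0, 0, -0.001]
    - [0, 0, -0.001]
    - [0, 0, 0]
  dr:
    - [0, 0, 0]
    - [0, 0, 0]
    - [0, 0, 0]

```text
time_s: 21.25
position: [0.4411, 0.3304, 0.1412]
tool_rot: [[-0.993, -0.12, 0.002], [-0.12, 0.993, 0.001], [-0.002, 0.0, -1.0]]
ft_force: [-4.7, -4.3, 13.8]
grip_width: 0.0121
```

```bash
python3 -c "
from look import *
look('side18.png',(280,190,345,290),6)
"
```

```text
21.25 [ 24.5274  26.5501  82.5053  -0.0081  70.851  -72.34  ] [0.4411 0.3304 0.1412] [[-0.9928186392394532, -0.11961929698226875, 0.0015405739801118276], [-0.11961856962512597, 0.9928197663121963, 0.0005562559078317487], [-0.0015960512395583359, 0.0003679799775797664, -0.9999986586046887]] [-4.6602 -4.3363 13.8077] [-0.5143  1.174  -0.0343] 0.012053281388449147 0.11990642538699059
```

View pics/z_side18.png

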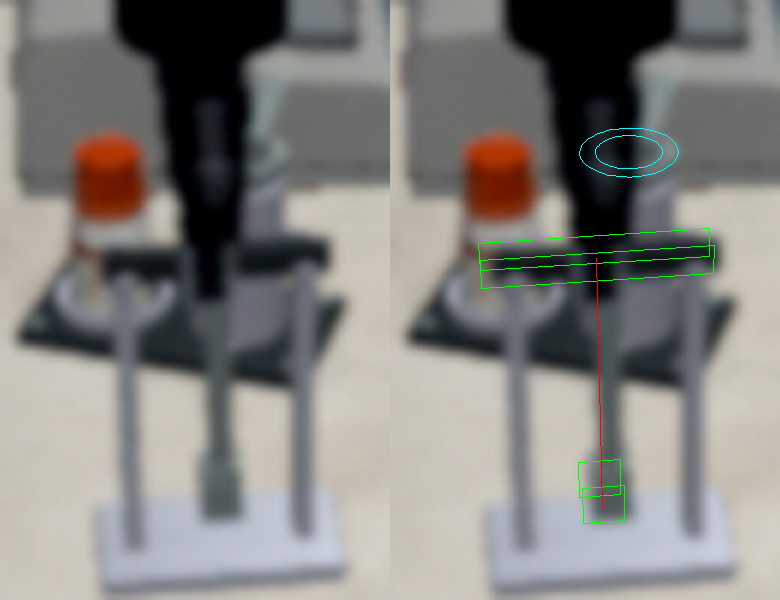

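jog_arm:
  travel:
    - [0, 0, 0]
    - [0, 0, 0]
    - [0, 0, -0.0005]
    - [0, 0, 0]
  dr:
    - [0, 0.012, 0]
    - [0, 0.012, 0]
    - [0, 0.008, 0]
    - [0, 0, 0]

```text
time_s: 21.63
position: [0.4407, 0.3304, 0.1412]
tool_rot: [[-0.992, -0.12, -0.031], [-0.12, 0.993, 0.001], [0.031, 0.004, -1.0]]
ft_force: [-10.1, -4.6, 19.2]
grip_width: 0.012
```

```bash
python3 -c "
from look import *
look('side19.png',(280,190,345,290),6)
"
```

```text
21.6333 [ 24.1775  27.1426  81.4583   0.799   73.0162 -72.9503] [0.4407 0.3304 0.1412] [[-0.9923102204617545, -0.11978409427859278, -0.031180075769649332], [-0.11986154126884034, 0.992790424291018, 0.0006199683205417641], [0.030881018309018782, 0.0043524928394654844, -0.9995135909602632]] [-10.1451  -4.5855  19.1842] [-0.6644  1.2318  0.0018] 0.01195498142532871 0.12007355086729077
```

View pics/z_side19.png

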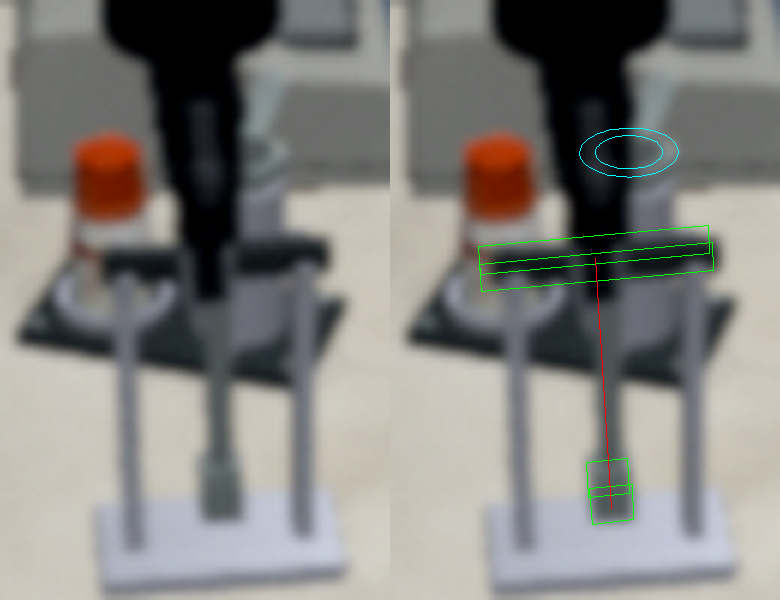

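jog_arm:
  travel:
    - [0, 0, 0.003]
    - [0, 0, 0.004]
    - [0, 0, 0.003]
    - [0, 0, 0]
    - [0, 0, 0]
    - [0, 0, 0]
  dr:
    - [0, 0, 0]
    - [0, 0, 0]
    - [0, 0, 0]
    - [0, 0, 0]
    - [0, 0, 0]
    - [0, 0, 0]

```text
time_s: 22.18
position: [0.441, 0.3303, 0.1485]
tool_rot: [[-0.992, -0.119, -0.032], [-0.119, 0.993, -0.0], [0.032, 0.004, -0.999]]
ft_force: [0.4, 0.0, -2.5]
grip_width: 0.0116
```

```bash
python3 -c "
from look import *
look('side20.png',(280,190,345,290),6)
"
```

```text
22.1833 [ 24.162   26.7501  80.7755   0.7796  74.1731 -72.9215] [0.441  0.3303 0.1485] [[-0.9923205142181005, -0.11937987528105505, -0.03237966089699536], [-0.1194367344553158, 0.9928417972096382, -0.0001793772175053789], [0.0321692947478657, 0.0036893212675936766, -0.9994756252075431]] [ 0.4107  0.0397 -2.465 ] [ 0.0255 -0.0616 -0.0657] 0.011572898962350387 0.11966608581484439
```

View pics/z_side20.png

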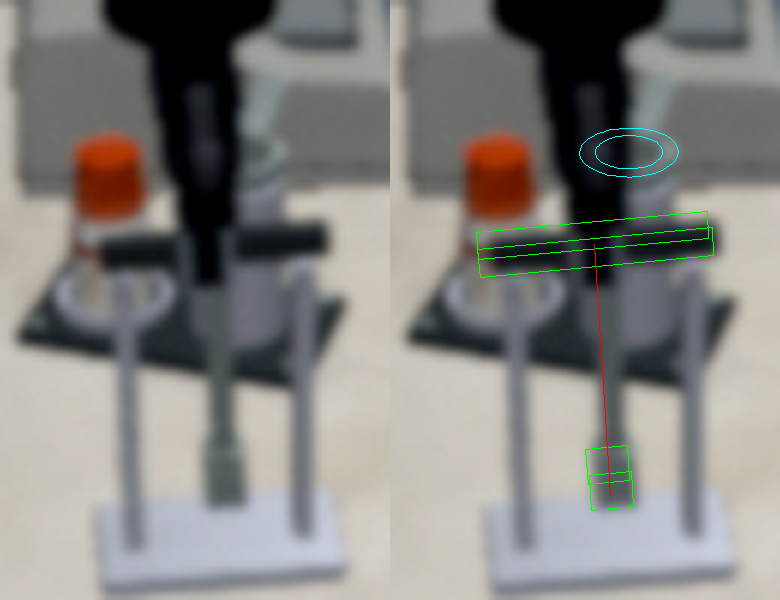

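jog_arm:
  travel:
    - [0, 0, 0]
    - [0, 0, 0]
    - [0, 0, 0]
    - [0, 0, 0]
    - [0, 0, 0]
  dr:
    - [0, -0.018, 0.02]
    - [0, -0.018, 0.02]
    - [0, 0, 0.02]
    - [0, 0, 0]
    - [0, 0, 0]

```text
time_s: 22.65
position: [0.441, 0.3304, 0.1489]
tool_rot: [[-0.984, -0.179, 0.004], [-0.179, 0.984, -0.0], [-0.004, -0.001, -1.0]]
ft_force: [-0.1, 1.5, -2.9]
grip_width: 0.0115
```

```bash
python3 -c "
from look import *
look('side21.png',(280,190,345,290),6)
"
```

```text
22.65 [ 24.5869  26.0347  81.956   -0.1272  71.8075 -75.6884] [0.441  0.3304 0.1489] [[-0.9838306025337629, -0.17905501319594835, 0.0040801675764474635], [-0.17905830194472844, 0.9838383605592625, -0.0004525447303571578], [-0.003933194976553325, -0.001175815232629356, -0.9999915736824061]] [-0.131   1.5423 -2.9399] [0.0049 0.0055 0.0191] 0.01152403196052325 0.18002598340200526
```

View pics/z_side21.png

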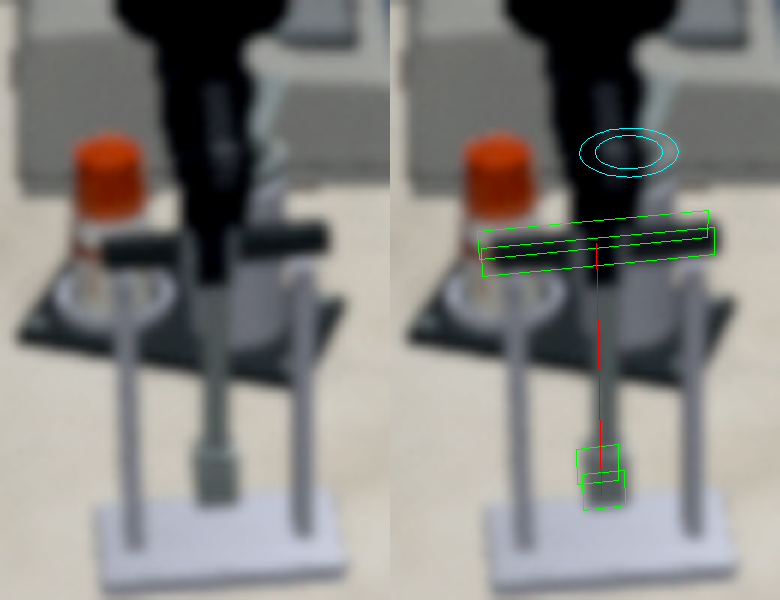

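jog_arm:
  travel:
    - [0, 0, -0.003]
    - [0, 0, -0.002]
    - [0, 0, -0.002]
    - [0, 0, -0.001]
    - [0, 0, 0]
  dr:
    - [0, 0, 0]
    - [0, 0, 0]
    - [0, 0, 0]
    - [0, 0, 0]
    - [0, 0, 0]

```text
time_s: 23.12
position: [0.4412, 0.3308, 0.1415]
tool_rot: [[-0.984, -0.179, 0.005], [-0.179, 0.984, 0.001], [-0.005, -0.0, -1.0]]
ft_force: [-2.1, 2.7, 5.6]
grip_width: 0.0118
```

jog_arm:
  travel:
    - [0, 0, -0.001]
    - [0, 0, -0.001]
    - [0, 0, 0]
  dr:
    - [0, 0, 0]
    - [0, 0, 0]
    - [0, 0, 0]

```text
time_s: 23.37
position: [0.4413, 0.3309, 0.1412]
tool_rot: [[-0.984, -0.179, 0.006], [-0.179, 0.984, 0.001], [-0.006, 0.0, -1.0]]
ft_force: [-5.2, -0.4, 18.6]
grip_width: 0.0116
```

```bash
python3 -c "
from look import *
look('side22.png',(280,190,345,290),6)
"
```

```text
23.3667 [ 24.604   26.4907  82.6169  -0.0868  70.5308 -75.6658] [0.4413 0.3309 0.1412] [[-0.9838691940997155, -0.17877730466360392, 0.006331211479131659], [-0.17877245212813164, 0.9838895489394341, 0.0013288520805182303], [-0.006466781399694626, 0.00017557042447108215, -0.999979074737744]] [-5.1545 -0.4197 18.5607] [-0.0209  1.3405 -0.165 ] 0.011632640228216624 0.17974359735543244
```

View pics/z_side22.png

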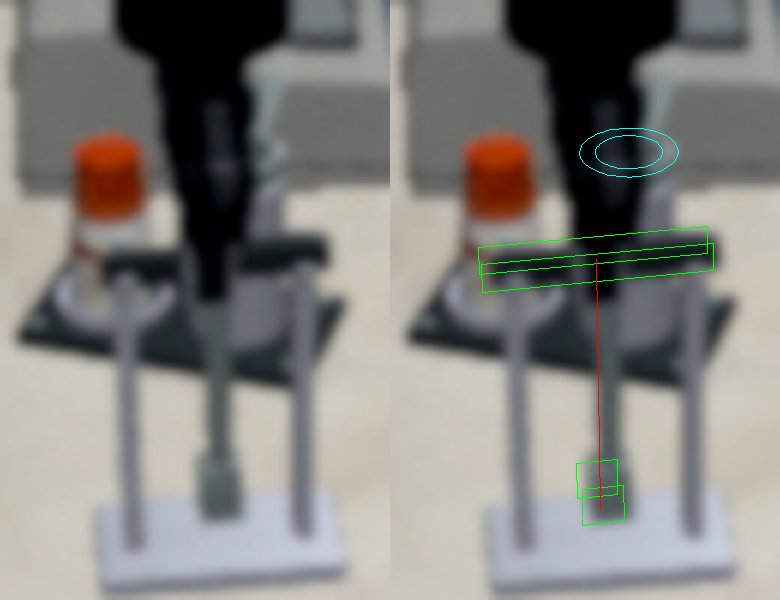

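jog_arm:
  travel:
    - [0, 0, 0.001]
    - [0, 0, 0.0005]
    - [0, 0, 0]
  dr:
    - [0, 0, 0]
    - [0, 0, 0]
    - [0, 0, 0]

```text
time_s: 23.67
position: [0.4412, 0.3309, 0.1413]
tool_rot: [[-0.984, -0.179, 0.005], [-0.179, 0.984, 0.001], [-0.005, 0.0, -1.0]]
ft_force: [-2.1, 2.1, 6.9]
grip_width: 0.012
```

jog_arm:
  travel:
    - [0, 0, 0]
    - [0, 0, 0]
    - [0, 0, 0]
    - [0, 0, 0]
  dr:
    - [0, 0, 0]
    - [0, 0, 0]
    - [0, 0, 0]
    - [0, 0, 0]
  jaw: 0.04
  newtons: 40

```text
time_s: 24.0
position: [0.4411, 0.3302, 0.1401]
tool_rot: [[-0.984, -0.179, 0.004], [-0.179, 0.984, -0.001], [-0.004, -0.002, -1.0]]
ft_force: [0.1, -0.1, -0.4]
grip_width: 0.0399
```

```bash
python3 -c "
from look import *
look('side23.png',(280,190,345,290),6)
"
```

```text
24.0 [ 24.57    26.5859  82.6455  -0.1464  70.593  -75.6806] [0.4411 0.3302 0.1401] [[-0.9838811374110515, -0.17878349457416262, 0.0037907142580143258], [-0.1787881257340066, 0.9838871705305771, -0.0009174758069809037], [-0.003565605594648363, -0.0015804218379030367, -0.9999923943328556]] [ 0.1226 -0.0967 -0.375 ] [-0.0137 -0.0195  0.028 ] 0.03992825242521861 0.1797501127575023
```

View pics/z_side23.png

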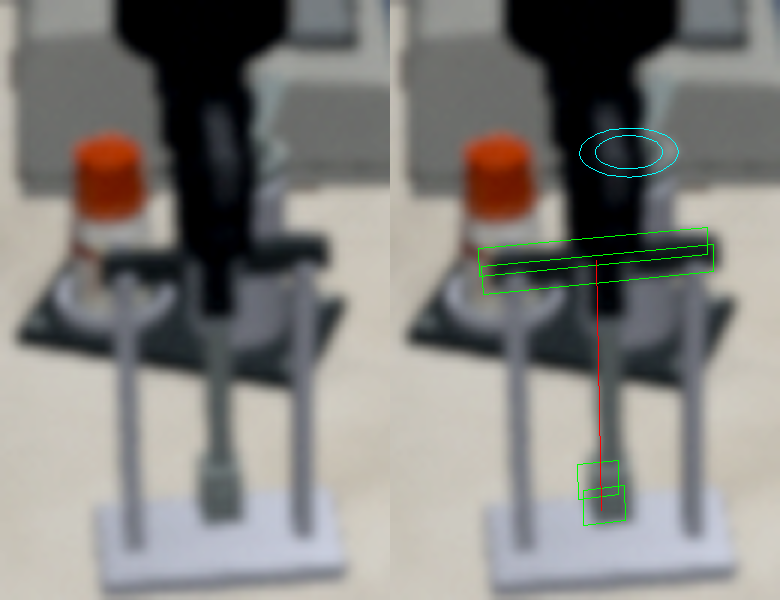

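jog_arm:
  travel:
    - [0, 0, 0.01]
    - [0, 0, 0.015]
    - [0, 0, 0.02]
    - [0, 0, 0.02]
    - [0, 0, 0.02]
    - [0, 0, 0.02]
    - [0, 0, 0.015]
    - [0.0058, -0.019, 0]
    - [0.0058, -0.019, 0]
    - [0.0058, -0.019, 0]
    - [0.0058, -0.019, 0]
    - [0.0058, -0.019, 0]
    - [0.0058, -0.019, 0]
    - [0.0058, -0.019, 0]
    - [0.0058, -0.019, 0]
    - [0.0058, -0.019, 0]
    - [0.0058, -0.019, 0]
    - [0, 0, 0]
    - [0, 0, 0]
  dr:
    - [0, 0, 0]
    - [0, 0, 0]
    - [0, 0, 0]
    - [0, 0, 0]
    - [0, 0, 0]
    - [0, 0, 0]
    - [0, 0, 0]
    - [0, 0, -0.0459]
    - [0, 0, -0.0459]
    - [0, 0, -0.0459]
    - [0, 0, -0.0459]
    - [0, 0, -0.0459]
    - [0, 0, -0.0459]
    - [0, 0, -0.0459]
    - [0, 0, -0.0459]
    - [0, 0, -0.0459]
    - [0, 0, -0.0459]
    - [0, 0, 0]
    - [0, 0, 0]

```text
time_s: 25.63
position: [0.4992, 0.1398, 0.2609]
tool_rot: [[-0.961, 0.277, 0.004], [0.277, 0.961, -0.002], [-0.004, -0.001, -1.0]]
ft_force: [-0.3, -0.3, -0.9]
grip_width: 0.0401
```

```bash
python3 -c "
from look import *
look('side24.png',(270,150,340,250),5.7)
g=cam('top');save(g,'top24.png')
"
```

```text
25.6333 [  2.6119  17.3664  76.1567  -0.1299  86.2648 -71.3237] [0.4992 0.1398 0.2609] [[-0.9609827263906601, 0.27658226820291304, 0.0038011175337670498], [0.27657602454364505, 0.9609897665267485, -0.002090760268052196], [-0.004231102268521915, -0.0009578865263096386, -0.9999905900692246]] [-0.347  -0.3004 -0.8806] [ 0.0026 -0.0071 -0.0304] 0.04010142521798184 -0.2802359429151955
```

View pics/z_side24.png

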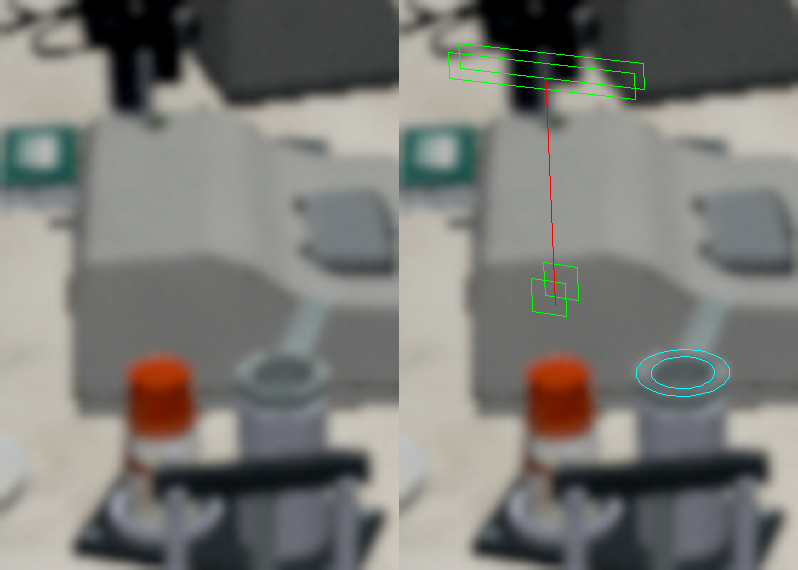

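View pics/top24.png

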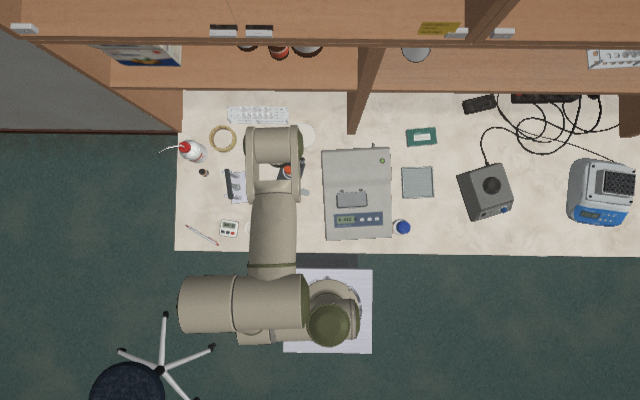

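```bash
python3 - <<'E'
from h import *
g=cam('side')
for x,y,z in((.4993,.1398,.103),(.4993,.1398,.09),(.4993,.1398,.077),(.504,.1398,.09)):
    print((proj(g,[x,y,z])-[270,150]+.5)*5.7)
t=cam('top')
for u,v in((417.5,181.5),(403,166.5),(432.5,166.5),(403.5,197)):print(atz(t,u,v,.018))
for u,v in((402.5,226.5),):print('big',atz(t,u,v,.106))
im=t['color'][155:240,385:445,::-1];cv2.imwrite('pics/tray.png',cv2.resize(im,None,fx=7,fy=7,interpolation=cv2.INTER_CUBIC))
s=g['color'][130:230,260:380,::-1];cv2.imwrite('pics/tray_s.png',cv2.resize(s,None,fx=6,fy=6,interpolation=cv2.INTER_CUBIC))
E
```

```text
[[160.02424579 373.13103734]]
[[160.97785455 393.78265911]]
[[161.92190388 414.22725891]]
[[152.39561644 393.79458743]]
[ 0.46142682 -0.31759687  0.018     ]
[ 0.51498657 -0.26544316  0.018     ]
[ 0.51629347 -0.37146279  0.018     ]
[ 0.40499826 -0.26750186  0.018     ]
big [ 0.30033103 -0.24708481  0.106     ]
```

View pics/tray.png

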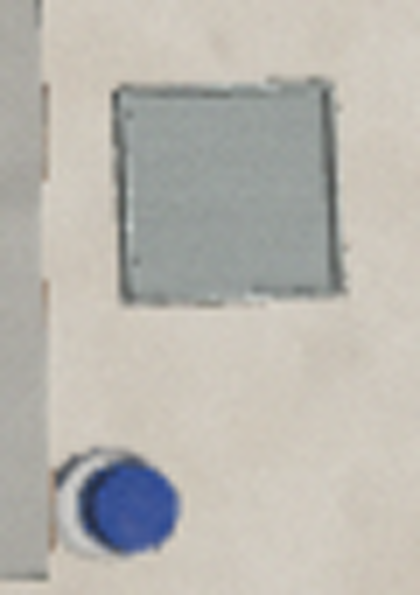

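View pics/tray_s.png

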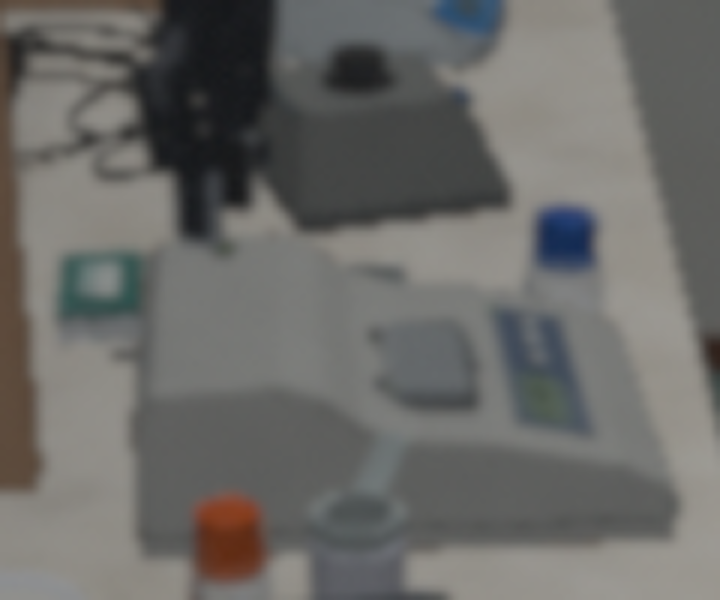

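jog_arm:
  travel:
    - [0, 0, -0.02]
    - [0, 0, -0.025]
    - [0, 0, -0.025]
    - [0, 0, -0.025]
    - [0, 0, -0.025]
    - [0, 0, -0.02]
    - [0, 0, -0.02]
    - [0, 0, -0.015]
    - [0, 0, -0.015]
    - [0, 0, -0.01]
    - [0, 0, -0.01]
    - [0, 0, 0]
    - [0, 0, 0]
  dr:
    - [0, 0, 0]
    - [0, 0, 0]
    - [0, 0, 0]
    - [0, 0, 0]
    - [0, 0, 0]
    - [0, 0, 0]
    - [0, 0, 0]
    - [0, 0, 0]
    - [0, 0, 0]
    - [0, 0, 0]
    - [0, 0, 0]
    - [0, 0, 0]
    - [0, 0, 0]
  jaw: 0.07

```text
time_s: 26.92
position: [0.4989, 0.1409, 0.0503]
tool_rot: [[-0.962, 0.275, 0.003], [0.275, 0.962, -0.002], [-0.003, -0.001, -1.0]]
ft_force: [0.9, -0.2, 0.4]
grip_width: 0.0699
```

```bash
python3 -c "
from look import *
look('side25.png',(270,170,340,250),5.7)
"
```

```text
26.9167 [  2.7382  30.7035  93.9227  -0.1631  55.2238 -71.2297] [0.4989 0.1409 0.0503] [[-0.9615489221394716, 0.2746201372749487, 0.0027295669085306063], [0.2746146872475047, 0.9615518117766093, -0.002210614637419665], [-0.003231699301453262, -0.0013760349589693518, -0.999993831304682]] [ 0.8908 -0.2083  0.4441] [ 0.0096  0.0137 -0.0179] 0.06990407566142616 -0.2781948991369756
```

View pics/z_side25.png

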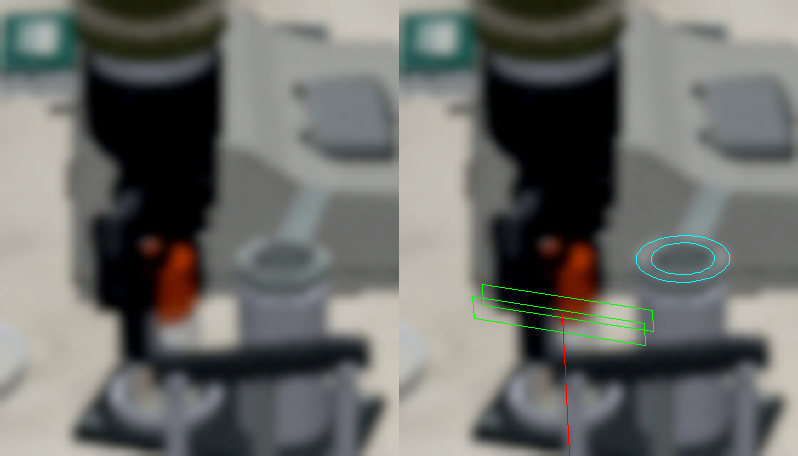

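Well placed astride the bottle, with no contact and the column clear. I'm closing the jaws now.

jog_arm:
  travel:
    - [0, 0, 0]
    - [0, 0, 0]
    - [0, 0, 0]
    - [0, 0, 0]
    - [0, 0, 0]
    - [0, 0, 0]
    - [0, 0, 0]
  dr:
    - [0, 0, 0]
    - [0, 0, 0]
    - [0, 0, 0]
    - [0, 0, 0]
    - [0, 0, 0]
    - [0, 0, 0]
    - [0, 0, 0]
  jaw: 0.0
  newtons: 30

```text
time_s: 27.55
position: [0.4994, 0.1404, 0.0512]
tool_rot: [[-0.961, 0.275, 0.005], [0.275, 0.961, -0.002], [-0.005, -0.001, -1.0]]
ft_force: [-0.7, -0.8, 6.0]
grip_width: 0.0424
```

jog_arm:
  travel:
    - [0, 0, 0.004]
    - [0, 0, 0.006]
    - [0, 0, 0.01]
    - [0, 0, 0.015]
    - [0, 0, 0.015]
    - [0, 0, 0]
  dr:
    - [0, 0, 0]
    - [0, 0, 0]
    - [0, 0, 0]
    - [0, 0, 0]
    - [0, 0, 0]
    - [0, 0, 0]

```text
time_s: 28.05
position: [0.5003, 0.1405, 0.103]
tool_rot: [[-0.961, 0.275, 0.008], [0.275, 0.961, -0.002], [-0.009, 0.0, -1.0]]
ft_force: [0.9, -0.2, -0.9]
grip_width: 0.0429
```

```bash
python3 -c "
from look import *
look('side26.png',(270,150,340,250),5.7)
"
```

```text
28.05 [  2.6839  26.3388  90.6353  -0.1539  62.5576 -71.254 ] [0.5003 0.1405 0.103 ] [[-0.961265909890315, 0.27549830348159865, 0.008278602629995796], [0.27549128929664635, 0.9613014904173857, -0.0019985101912402205], [-0.008508819213965615, 0.00035958319470455404, -0.9999637346901685]] [ 0.8704 -0.2132 -0.8954] [ 0.0557 -0.0168  0.0015] 0.04285668813314201 -0.2791080457805004
```

View pics/z_side26.png

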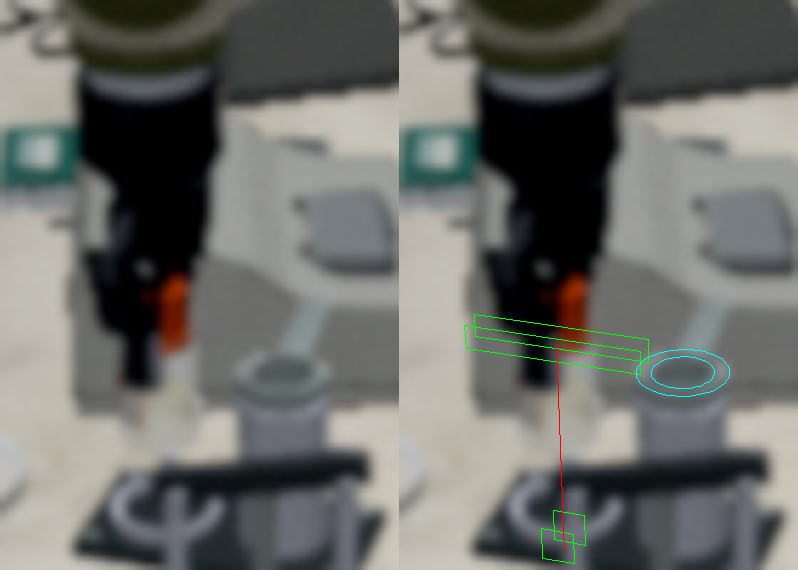

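jog_arm:
  travel:
    - [0, 0, 0.02]
    - [0, 0, 0.025]
    - [0, 0, 0.028]
    - [0, 0, 0.028]
    - [-0.01, 0, 0.025]
    - [-0.015, -0.01, 0.02]
    - [-0.02, -0.015, 0.01]
    - [-0.02, -0.02, 0]
    - [-0.02, -0.025, 0]
    - [-0.015, -0.03, 0]
    - [0, -0.03, 0]
    - [0, -0.03, 0]
    - [0, -0.03, 0]
    - [0, -0.03, 0]
    - [0, -0.03, 0]
    - [0, -0.03, 0]
    - [0, -0.03, 0]
    - [0, -0.03, 0]
    - [0, -0.02, 0]
    - [0, 0, 0]
  dr:
    - [0, 0, 0]
    - [0, 0, 0]
    - [0, 0, 0]
    - [0, 0, 0]
    - [0, 0, 0]
    - [0, 0, 0]
    - [0, 0, 0]
    - [0, 0, 0]
    - [0, 0, 0]
    - [0, 0, 0]
    - [0, 0, 0]
    - [0, 0, 0]
    - [0, 0, 0]
    - [0, 0, 0]
    - [0, 0, 0]
    - [0, 0, 0]
    - [0, 0, 0]
    - [0, 0, 0]
    - [0, 0, 0]
    - [0, 0, 0]

```text
time_s: 29.77
position: [0.3988, -0.2228, 0.255]
tool_rot: [[-0.96, 0.279, 0.002], [0.279, 0.96, -0.002], [-0.002, -0.001, -1.0]]
ft_force: [-0.8, -0.7, -1.7]
grip_width: 0.0427
```

```bash
python3 - <<'E'
from h import *
np.set_printoptions(suppress=True,precision=4)
s=observe();print(s['time_s'],s['q'],s['position'],s['grip_width'],s['ft_force'])
g=cam('top');save(g,'top27.png');g=cam('side');save(g,'side27.png')
s=g['color'][60:210,230:390,::-1];cv2.imwrite('pics/s27z.png',cv2.resize(s,None,fx=4,fy=4,interpolation=cv2.INTER_CUBIC))
E
```

```text
29.7667 [ -44.0982   11.2646   85.6362    0.0037   82.9535 -117.9029] [ 0.3988 -0.2228  0.255 ] 0.04274013231153057 [-0.7616 -0.7435 -1.6941]
```

View pics/s27z.png

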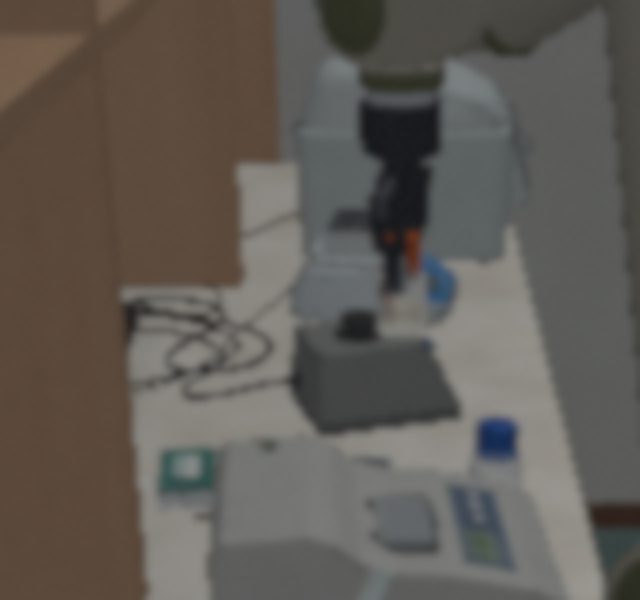

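View pics/top27.png

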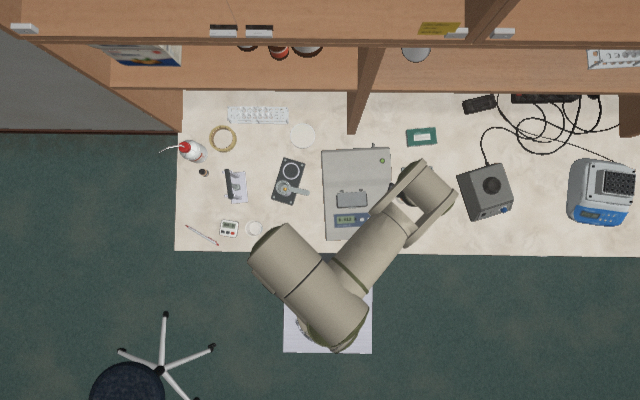

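jog_arm:
  travel:
    - [0.016, -0.023, 0]
    - [0.016, -0.023, 0]
    - [0.016, -0.023, 0]
    - [0.016, -0.024, 0]
    - [0, 0, -0.02]
    - [0, 0, -0.025]
    - [0, 0, -0.025]
    - [0, 0, -0.025]
    - [0, 0, -0.025]
    - [0, 0, -0.02]
    - [0, 0, -0.02]
    - [0, 0, -0.015]
    - [0, 0, -0.01]
    - [0, 0, 0]
    - [0, 0, 0]
  dr:
    - [0, 0, 0]
    - [0, 0, 0]
    - [0, 0, 0]
    - [0, 0, 0]
    - [0, 0, 0]
    - [0, 0, 0]
    - [0, 0, 0]
    - [0, 0, 0]
    - [0, 0, 0]
    - [0, 0, 0]
    - [0, 0, 0]
    - [0, 0, 0]
    - [0, 0, 0]
    - [0, 0, 0]
    - [0, 0, 0]

```text
time_s: 31.12
position: [0.4633, -0.3121, 0.0715]
tool_rot: [[-0.961, 0.275, 0.003], [0.275, 0.961, -0.002], [-0.004, -0.001, -1.0]]
ft_force: [0.4, -0.3, -0.7]
grip_width: 0.0426
```

```bash
python3 - <<'E'
from h import *
np.set_printoptions(suppress=True,precision=4)
s=observe();print(s['time_s'],s['q'],s['position'],s['grip_width'],s['ft_force'],s['tool_rot'])
g=cam('top');save(g,'top28.png')
im=g['color'][140:240,370:470,::-1];cv2.imwrite('pics/t28z.png',cv2.resize(im,None,fx=6,fy=6,interpolation=cv2.INTER_CUBIC))
E
```

```text
31.1167 [ -46.1321   32.0038   86.203     0.0651   61.5859 -120.208 ] [ 0.4633 -0.3121  0.0715] 0.04259102954944454 [ 0.3665 -0.3347 -0.7476] [[-0.9615  0.2749  0.0032]
 [ 0.2749  0.9615 -0.0019]
 [-0.0036 -0.001  -1.    ]]
```

View pics/t28z.png

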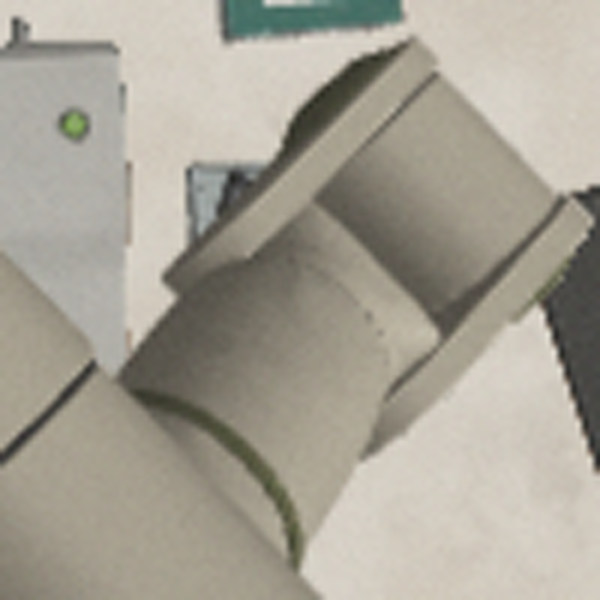

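jog_arm:
  travel:
    - [0, -0.002, -0.006]
    - [0, -0.002, -0.006]
    - [0, 0, -0.005]
    - [0, 0, -0.003]
    - [0, 0, -0.001]
    - [0, 0, 0]
    - [0, 0, 0]
  dr:
    - [0, 0, 0]
    - [0, 0, 0]
    - [0, 0, 0]
    - [0, 0, 0]
    - [0, 0, 0]
    - [0, 0, 0]
    - [0, 0, 0]

```text
time_s: 31.75
position: [0.4631, -0.3167, 0.0504]
tool_rot: [[-0.961, 0.276, 0.003], [0.276, 0.961, -0.002], [-0.004, -0.001, -1.0]]
ft_force: [0.2, -0.7, -1.6]
grip_width: 0.0425
```

jog_arm:
  travel:
    - [0, 0, -0.001]
    - [0, 0, -0.001]
    - [0, 0, -0.001]
    - [0, 0, 0]
    - [0, 0, 0]
  dr:
    - [0, 0, 0]
    - [0, 0, 0]
    - [0, 0, 0]
    - [0, 0, 0]
    - [0, 0, 0]

```text
time_s: 32.17
position: [0.4631, -0.3166, 0.0473]
tool_rot: [[-0.961, 0.276, 0.003], [0.276, 0.961, -0.002], [-0.004, -0.001, -1.0]]
ft_force: [-0.1, 0.0, -2.2]
grip_width: 0.0428
```

jog_arm:
  travel:
    - [0, 0, -0.0008]
    - [0, 0, -0.0007]
    - [0, 0, 0]
    - [0, 0, 0]
  dr:
    - [0, 0, 0]
    - [0, 0, 0]
    - [0, 0, 0]
    - [0, 0, 0]

```text
time_s: 32.5
position: [0.463, -0.3166, 0.0458]
tool_rot: [[-0.961, 0.276, 0.003], [0.276, 0.961, -0.002], [-0.004, -0.001, -1.0]]
ft_force: [-0.2, 0.2, -1.7]
grip_width: 0.0425
```

jog_arm:
  travel:
    - [0, 0, -0.0007]
    - [0, 0, -0.0003]
    - [0, 0, 0]
    - [0, 0, 0]
  dr:
    - [0, 0, 0]
    - [0, 0, 0]
    - [0, 0, 0]
    - [0, 0, 0]

```text
time_s: 32.83
position: [0.4632, -0.3168, 0.0453]
tool_rot: [[-0.961, 0.276, 0.004], [0.276, 0.961, -0.003], [-0.005, -0.002, -1.0]]
ft_force: [-0.0, 0.2, 5.3]
grip_width: 0.0423
```

Touched down at the expected height (5 N). I'm releasing the bottle and will then lift straight up.

jog_arm:
  travel:
    - [0, 0, 0]
    - [0, 0, 0]
    - [0, 0, 0]
    - [0, 0, 0]
    - [0, 0, 0]
    - [0, 0, 0]
  dr:
    - [0, 0, 0]
    - [0, 0, 0]
    - [0, 0, 0]
    - [0, 0, 0]
    - [0, 0, 0]
    - [0, 0, 0]
  jaw: 0.066

```text
time_s: 33.33
position: [0.463, -0.3166, 0.0447]
tool_rot: [[-0.961, 0.276, 0.003], [0.276, 0.961, -0.002], [-0.004, -0.001, -1.0]]
ft_force: [-1.4, -0.9, 0.4]
grip_width: 0.066
```

jog_arm:
  travel:
    - [0, 0, 0.008]
    - [0, 0, 0.012]
    - [0, 0, 0.02]
    - [0, 0, 0.025]
    - [0, 0, 0.025]
    - [0, 0, 0.03]
    - [0, 0, 0.03]
    - [0, 0, 0.02]
    - [0, 0, 0.02]
    - [-0.03, -0.025, 0]
    - [-0.03, -0.03, 0]
    - [-0.03, -0.03, 0]
    - [-0.03, -0.03, 0]
    - [-0.03, -0.03, 0]
    - [-0.03, -0.02, 0]
    - [-0.03, -0.02, 0]
    - [0, 0, 0]
    - [0, 0, 0]
  dr:
    - [0, 0, 0]
    - [0, 0, 0]
    - [0, 0, 0]
    - [0, 0, 0]
    - [0, 0, 0]
    - [0, 0, 0]
    - [0, 0, 0]
    - [0, 0, 0]
    - [0, 0, 0]
    - [0, 0, 0]
    - [0, 0, 0]
    - [0, 0, 0]
    - [0, 0, 0]
    - [0, 0, 0]
    - [0, 0, 0]
    - [0, 0, 0]
    - [0, 0, 0]
    - [0, 0, 0]

```text
time_s: 34.83
position: [0.2538, -0.5002, 0.2352]
tool_rot: [[-0.96, 0.279, 0.004], [0.279, 0.96, -0.002], [-0.004, -0.001, -1.0]]
ft_force: [0.3, 0.1, 0.9]
grip_width: 0.0662
```

```bash
python3 - <<'E'
from h import *
np.set_printoptions(suppress=True,precision=4)
s=observe();print(s['time_s'],s['q'],s['position'],s['grip_width'],s['ft_force'])
g=cam('top');save(g,'top30.png')
im=g['color'][130:260,170:450,::-1];cv2.imwrite('pics/t30z.png',cv2.resize(im,None,fx=2.85,fy=2.85,interpolation=cv2.INTER_CUBIC))
im=g['color'][150:215,212:320,::-1];cv2.imwrite('pics/t30k.png',cv2.resize(im,None,fx=7,fy=7,interpolation=cv2.INTER_CUBIC))
g=cam('side');save(g,'side30.png')
im=g['color'][140:290,250:400,::-1];cv2.imwrite('pics/s30z.png',cv2.resize(im,None,fx=4,fy=4,interpolation=cv2.INTER_CUBIC))
E
```

```text
34.8333 [ -75.2671   22.6653   72.3108    0.1609   84.8417 -149.1044] [ 0.2538 -0.5002  0.2352] 0.06623543684265985 [0.3422 0.1418 0.8581]
```

View pics/t30z.png

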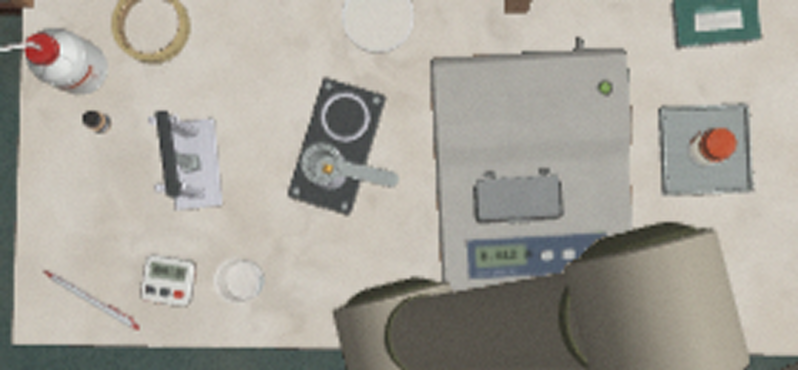

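View pics/t30k.png

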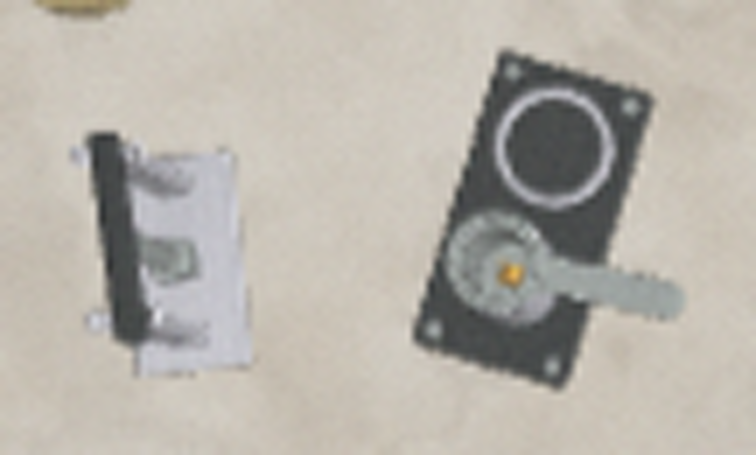

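View pics/s30z.png

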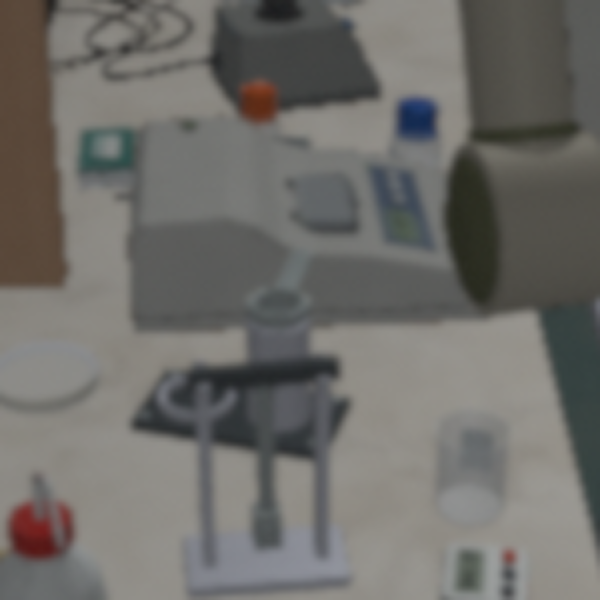

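```bash
python3 - <<'E'
import cv2,numpy as np
a=cv2.imread('pics/top0.png').astype(float).mean(2);b=cv2.imread('pics/top30.png').astype(float).mean(2)
for v in (168,169,171,176,181,186,191,196,197,198,199):print(v,a[v,222:234].astype(int),b[v,222:234].astype(int))
a=cv2.imread('pics/side0.png');b=cv2.imread('pics/side30.png')
im=np.hstack([cv2.resize(x[215:285,290:345],None,fx=7,fy=7,interpolation=cv2.INTER_CUBIC) for x in(a,b)]);cv2.imwrite('pics/cmp.png',im)
E
```

```text
168 [199 201 199 187 176 134 145 189 195 197 194 195] [201 202 193 182 180 179 182 202 199 197 197 197]
169 [200 200 195 109  68  68  77 121 192 198 195 195] [199 198 147  87  67  70  88 188 190 202 196 199]
171 [166 190 186  65  67  68  72  79 168 146 204 190] [171 188 159  67  70  72  82 128 170 147 205 192]
176 [197 195 192 119  70  66  71  75 117 148 133 125] [200 197 193 116  69  69  73  82 137 151 140 130]
181 [188 190 194 188  69  70  70  68  81 187 189 195] [190 191 197 192  64  68  69  73  85 186 192 195]
186 [187 190 193 190 109  70  72  72  75  92 127 128] [189 194 193 193 158  68  72  72  75  86 132 133]
191 [186 189 193 193 188  61  68  73  74  80 188 193] [187 191 196 198 191 108  74  73  74  83 133 194]
196 [185 185 170 202 184 109  69  69  74  78 117 132] [191 187 174 203 187 170  87  71  74  72  77 129]
197 [183 189 183 183 178 111  71  70  76  76  98 119] [188 188 184 183 183 187  98  71  71  71  79 106]
198 [186 189 190 189 187 157  94  82  85  90 142 141] [189 190 192 192 193 188 135  96  84  79  98 134]
199 [185 191 189 194 190 188 165 136 137 128 194 192] [190 191 191 195 193 194 192 170 137 124 167 196]
```

View pics/cmp.png

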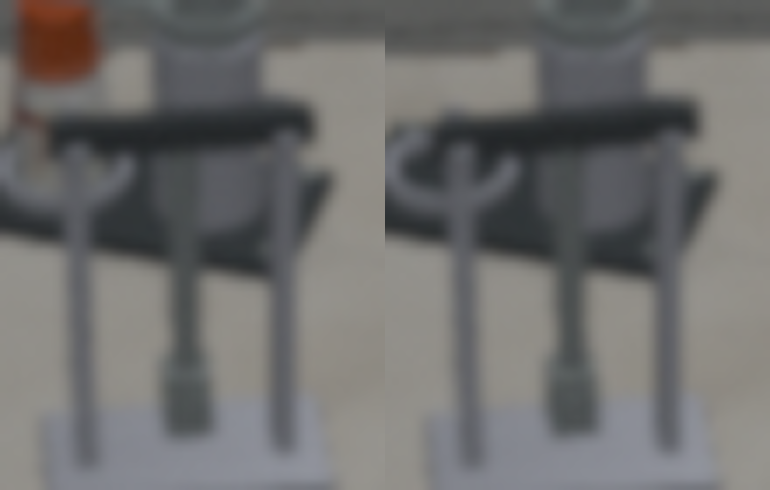

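```bash
python3 -c "
from rig import *
print(close_job())"
```

```text
the job is handed in; nothing more can be done
None
```

The job is done and handed in at about 35 s of the 72 s allowed. I took the key, turned the spindle to its stop and laid the key back. Then I lifted the bottle out and stood it upright in the steel tray.

**Last checks:**
- **Arm at the stop:** it did not move at all when I turned the key a further 0.06 rad. The pictures put the spindle at about 1.5 rad. The arm is well clear of the seat.
- **Key in the rack:** the bar lies in both saddles at its original height and the gripper has let go. It sits about 0.05 rad off its first direction, within the play of the saddles, and about 1–2 mm along the bar.
- **Bottle in the tray:** it stands upright near the middle. It touched down at about 5 N, at the height expected.
- **Everything else:** the vial, beaker and big bottle look to be where they were, and the gripper is clear of everything.

**What did not go cleanly:**
- **Camera disagreement:** the top camera read x about 4–5 mm lower than the robot and the side camera, so I used the side camera and contact for x.
- **Key slip:** the key slipped slightly in the grip while I was turning it to the stop. Laying it back took two tries, with a small turn in between, at up to about 19 N.
- **Torque reading:** the wrist torque was too noisy to confirm the stop, so that check rests on the pictures alone.

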